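Put four plumbing spares away in their moulded trays

ROBOT

A 6-joint arm with a two-finger parallel gripper is mounted at the origin on the work surface. World frame = base frame: x ahead of the robot, y to its left, z up, the work surface at z = 0. Lengths are in mm, angles in rad, forces in N, time in s.
With the tool pointing down it reaches from about 350 to 875 mm from the base axis. Payload 4.2 kg.
Tool frame: the origin (TCP) lies at the very end of the fingers, on their centre line; the grasp point (between the pads) lies 19 mm behind it (arm.grasp_offset is the distance from the TCP to the grasp point, in mm); z points along the fingers, y is the direction in which the jaws open and shut (so a half turn about z gives the same grasp; the last joint's range is limited). The gripper opens to 85 mm and grips with 20 to 120 N. Pads are 22 mm wide; open, the fingers measure 114 mm over their backs; the gripper's body (76 mm by 85 mm) begins 54 mm behind the grasp point. The pads swing forward as they close: fully open they stand 13 mm farther back than shut.
Start: joints at [-1.073, 0.385, 0.008, 0, -1.194, -0.259], TCP at [147.853, -607.239, 231.312] pointing down, gripper open.
Joint ranges: [-3.14, 3.14], [-1.21, 2.06], [-1.07, 1.41], [-3.16, 2.05], [-2.99, -0.16], [-3.1, 3.1]. Speed limits (rad/s): [2.79, 2.79, 3.14, 3.14, 3.14, 3.14].

INTERFACE

Orientations are given as a unit quaternion [x, y, z, w].
In Python, from bench import arm gives the robot as it stands.
- The arm moves only by the tool arm_command, never from a script. Its argument "commands" is one flat list of numbers, 4 for each row, row after row: the shift along the tool's x, y, z in m, then the turn about the tool's z in degrees. In form: [tx, ty, tz, roll, tx, ty, tz, roll, ...]. A call has exactly 5 rows; each row shifts and turns the pose as measured when the row begins, along the tool's axes as they then stand; what a row does not reach is not made up. A row lasts 1/10 s, in which the tool goes at most 50 mm and 8.59 degrees, less where a joint would pass 70% of its speed; a pose out of reach is approached as far as the arm can. A call with a gripper value outside its range is refused whole. "jaw" is the opening, from 0 (shut) to 1 (fully open), set as the call begins (left out, the last holds). The fingers move at their own pace and stop on an object; the grip force is fixed at half the most. Time passes only in rows, so rows that do not move let the fingers close, or fill a call up. It gives the time, the measured TCP pose, the force and the opening at its end, in the units of the state.
- arm.read_state(): the state, without advancing time (a new reading comes with each control period).
- arm.get_image(name): name is "side" or "top"; returns the picture (400x640x3 uint8, red, green, blue); there is no depth.
- arm.camera_info(name): a dict with "camera_matrix" (3x3 intrinsics, pixels), "k1" (the pictures are not rectified: a ray, as slopes to the right and down, at radius r is drawn at 1 + k1 r^2 times it, then the intrinsics apply), "world_from_camera" (4x4, takes a point from camera to world coordinates). Camera axes: x right, y down, z forward; pixel columns grow to the right and rows downward; lengths in mm; the calibration is good to about 2 mm. A picture is of the moment at which its call begins. camera_info takes no time and is no camera call.
- arm.job_done(): hands the job in, once; it reports no verdict.
Trained networks look in the newest picture that a camera, given by its name, has taken for a name from the list of things; names that differ only in an ending like _2 or _b are one class to them, and where a whole thing is asked for, a point or a joint stands for the part that bears it (a point fixed in the world has none). Each returns a list of dicts, best first, with "confidence" (0 to 1); they miss things now and then, are a little off and sometimes report something else, mostly with a low value. They report only what shows in the picture. A call takes as long as a camera call.
- arm.regions_of(camera, target): "mask" (400x640 bool, what is visible of it).
- arm.place_of(camera, target): "centre" ([x, y, z] in mm, in the coordinates of the camera as it stood for that picture, good to about 4 mm: a listed point, or the origin of a listed thing).
The state is a dict: "clock": time; "joints": joint angles; "joint_vel": joint speeds; "joint_efforts": joint torques, N m; "position": TCP position; "ee_rot": TCP orientation; "contact_force": force on the tool from outside, world axes, zero at the start; "wrist_torque": the same for the moment, N m; "gripper_width": finger opening in mm.
Only numpy, scipy, OpenCV 4.12 (cv2) and the standard library are available. Lean on these libraries where they do the work, as an engineer would, in place of code of your own. Each camera call takes 0.05 s, during which the arm holds its last target.

TASK

Four loose spares lie on the glass shelf: a chrome aerator housing, a white flush button, a grey pipe bend and a blue-handled hex key. Put each one away in the moulded tray whose hollow has its shape and size, right way up, fully down on the floor of the hollow and the same way round as the hollow. Set the parts down rather than dropping them, and leave the tape roll and the grease jar where they are.

Things in the scene. Friction and masses are not known exactly. Their poses are not given: they have to be found in the camera images.
- aerator_center (a point): Chrome tap aerator housing, a round sleeve 28 mm in diameter and 26 mm high with a mesh on top, standing upright on its narrower thread (23 mm in diameter, lowest 6 mm). Loose on the glass shelf, whose top is 30 mm above the work surface. The point is its centre, 13 mm above its underside; z is up along its axis.
- button_center (a point): White round cistern flush button, face up: a bezel 62 mm in diameter from 14 to 26 mm above its underside, over a threaded collar 44 mm in diameter on which it stands; a line across its face parts two press plates. Loose on the glass shelf. The point is on its axis, 13 mm above its underside, just below the bezel; z is up. Grip it across the bezel.
- bend_spigot (a point): Grey plastic 90-degree pipe bend lying flat, an L 97 by 94 mm, 46 mm high. The point is on the axis of its plain leg, a pipe 32 mm in diameter, 29 mm before the end, 16 mm above the underside: grip across here. x points along the plain leg to its end, y the way the socket leg points (37 mm wide, bead 43 mm; its axis is 46 mm back along -x), z up. Loose on the glass shelf.
- hexkey_handle (a point): Hex key lying flat: a blue handle 62 mm long, 24 mm wide, 20 mm high, with a straight steel shaft 6 mm thick standing 50 mm out of its end (112 mm in all). Loose on the glass shelf. The point is the centre of the handle, 10 mm above its underside; x points along the handle towards the shaft's tip, z up.
- tray_aerator: Dark moulded plastic tray for the aerator housing, fixed, 140 mm square and 10 mm high, with one round hollow 44 mm in diameter in its middle. The hollow is 7 mm deep, its mid-grey floor 3 mm above the work surface. Origin at the middle of the tray on the work surface.
- tray_button: Dark moulded plastic tray for the flush button, fixed, the same size and depth, with one round hollow 60 mm in diameter in its middle: the button's collar stands in it on the floor and the bezel stays just above the tray's rim. Origin at the middle of the tray on the work surface.
- tray_bend: Dark moulded tray for the pipe bend, fixed, same size and depth, with an L-shaped hollow 8 mm wider all round than the bend. Origin at the tray's middle on the work surface. The bend lies right with its axes parallel to the tray's and its listed point above x = +19 mm, y = -31 mm in the tray's frame (plain leg along the tray's +x, socket leg along +y).
- tray_key: Dark moulded tray for the hex key, fixed, same size and depth. Its long hollow lies along x: 40 mm wide for the handle at the -x end, with a dark finger notch 42 mm long and 30 mm wide either side of the handle, and 22 mm wide for the shaft at the +x end. Origin at the tray's middle on the work surface. The handle's centre belongs above x = -25 mm, y = 0, the shaft pointing to +x.
- tape_center (a point): Bystander: white roll of thread-seal tape, 54 mm in diameter, 14 mm high, lying on the glass shelf; the point is its centre. Leave it alone.
- jar_center (a point): Bystander: grey jar of grease with a white lid, 48 mm in diameter, 45 mm high, standing on the work surface; the point is its centre. Leave it alone.

How it is judged:
By the outcome, as a careful person would: the job done as asked, in the order asked, and still so for the second after the job is handed in, with the robot touching nothing.
It also fails if it takes over 96 s, if anything falls off the work surface, if the arm or the gripper's body presses on something with over 40 N, if the wrist force passes 120 N, or if a joint passes its speed limit or range.

## Working session

There is one attempt and no reset: what is moved stays moved. The work goes in short steps, Python scripts to look and compute and a tool call to move; the robot and the scene stay as the last step left them, time stands still between calls to the robot, and variables do not carry over. Pictures are saved under pics/ and viewed, and the job is handed in when it is done.

Besides the shell and the picture viewer there is one more tool, called after "Emit:" by a JSON object that holds its "method" and its "body". arm_command: Moves the arm, as the interface text tells. Its arguments: {"type":"object","properties":{"commands":{"type":"array"},"jaw":{"type":"number"}},"required":["commands"]}

```bash
ls; mkdir -p pics
python3 - <<'E'
from bench import arm
import cv2
for n in ("side","top"):
    im=arm.get_image(n); cv2.imwrite(f"pics/{n}0.png",im[:,:,::-1])
    i=arm.camera_info(n); print(n,i)
print(arm.read_state(), arm.grasp_offset)
E
```

```text
pics
side {'camera_matrix': array([[480.12403864,   0.        , 317.92904644],
       [  0.        , 480.12403864, 195.4385481 ],
       [  0.        ,   0.        ,   1.        ]]), 'k1': -0.09468795091274021, 'world_from_camera': array([[-9.94629771e-01, -6.67830590e-02,  7.90673283e-02,
         4.67114051e+02],
       [-1.02083936e-01,  7.58846019e-01, -6.43219706e-01,
         7.93515638e+02],
       [-1.70437477e-02, -6.47836973e-01, -7.61588319e-01,
         8.72142129e+02],
       [ 0.00000000e+00,  0.00000000e+00,  0.00000000e+00,
         1.00000000e+00]])}
top {'camera_matrix': array([[363.02757145,   0.        , 321.68291796],
       [  0.        , 363.02757145, 196.74360673],
       [  0.        ,   0.        ,   1.        ]]), 'k1': -0.05844302925073162, 'world_from_camera': array([[ 8.09984145e-03, -9.90347311e-01,  1.38371223e-01,
         4.47344296e+02],
       [-9.99806509e-01, -5.54004187e-03,  1.88746516e-02,
         9.80748200e+01],
       [-1.79258781e-02, -1.38497332e-01, -9.90200562e-01,
         9.00084612e+02],
       [ 0.00000000e+00,  0.00000000e+00,  0.00000000e+00,
         1.00000000e+00]])}
{'clock': 0.1, 'joints': array([-1.07340534e+00,  3.85456338e-01,  6.77594392e-03, -3.97985909e-04,
       -1.19400886e+00, -2.58602530e-01]), 'joint_vel': array([-8.15302072e-04, -5.51197528e-04,  1.84079867e-03,  1.50718493e-03,
       -4.84502776e-05, -1.46358424e-03]), 'joint_efforts': array([-7.71407449e-04, -3.93318844e+01,  1.88930833e+01,  4.19794813e+00,
       -2.53565406e-03, -1.35335092e-06]), 'position': array([ 147.71623815, -606.76280704,  230.35581355]), 'ee_rot': array([-1.19037846e-01,  9.92889249e-01,  9.47910003e-04, -1.77393533e-04]), 'contact_force': array([-0.53941893, -0.78822212, -0.58528457]), 'wrist_torque': array([-0.0217792 , -0.0274948 , -0.01997522]), 'gripper_width': 85.24589569974705} 18.700000000000003
```

View pics/top0.png

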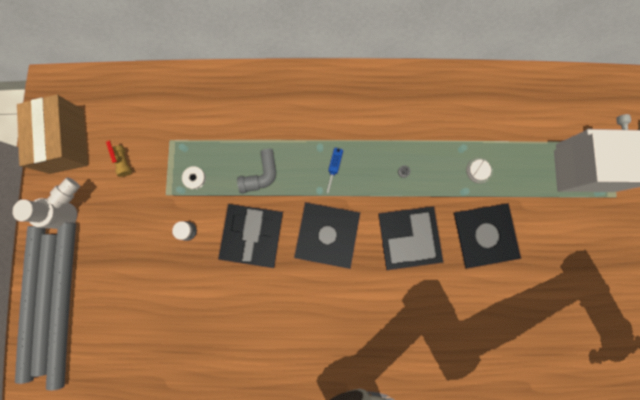

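View pics/side0.png

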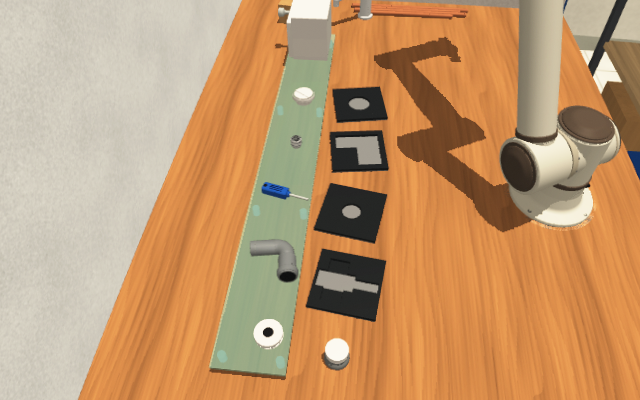

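```bash
cat > h.py <<'E'
from bench import arm
import numpy as np, cv2
def info(n):
    i=arm.camera_info(n); return i["camera_matrix"],i["k1"],i["world_from_camera"]
def ray(n,uv):
    K,k1,T=info(n); d=np.array([k1,0,0,0,0.])
    uv=np.array(uv,float).reshape(-1,1,2)
    p=cv2.undistortPoints(uv,K,d,None,None,None).reshape(-1,2) if False else cv2.undistortPointsIter(uv,K,d,None,None,(3,50,1e-10)).reshape(-1,2)
    D=np.c_[p,np.ones(len(p))]@T[:3,:3].T
    return T[:3,3],D
def plane(n,uv,z):
    o,D=ray(n,uv); return o+D*((z-o[2])/D[:,2])[:,None]
def proj(n,P):
    K,k1,T=info(n); P=np.atleast_2d(P).astype(float); c=(P-T[:3,3])@T[:3,:3]
    s=c[:,:2]/c[:,2:]; s=s*(1+k1*(s**2).sum(1,keepdims=True)); return s@K[:2,:2].T+K[:2,2]
def w(n,c):
    T=info(n)[2]; return T[:3,:3]@np.array(c)+T[:3,3]
E
python3 - <<'E'
from h import *
import pickle
out={}
for t in "aerator_center button_center bend_spigot hexkey_handle tray_aerator tray_button tray_bend tray_key tape_center jar_center".split():
    for n in("top","side"):
        r=arm.place_of(n,t)
        print(t,n,[(np.round(w(n,d["centre"]),1),np.round(proj(n,w(n,d["centre"]))[0]),round(d["confidence"],2)) for d in r[:3]])
E
```

```text
aerator_center top [(array([ 631.6, -261.9,   43.4]), array([478., 171.]), 0.51), (array([626.7, -83.4,  48.9]), array([405., 172.]), 0.49)]
aerator_center side [(array([628.7, -80.4,  40.7]), array([295., 142.]), 0.6)]
button_center top [(array([ 632.7, -263.9,   44.1]), array([479., 171.]), 0.87)]
button_center side [(array([ 630.4, -264.5,   42.9]), array([303.,  96.]), 0.6)]
bend_spigot top [(array([650.8, 245.9,  45. ]), array([268., 162.]), 0.9)]
bend_spigot side [(array([650.6, 245.8,  47.1]), array([264., 247.]), 0.87)]
hexkey_handle top [(array([658.2,  84.2,  35.8]), array([334., 160.]), 0.76), (array([4.82e+02, 1.03e+02, 1.00e-01]), array([326., 233.]), 0.5)]
hexkey_handle side [(array([654.6,  85.6,  36.5]), array([275., 192.]), 0.84)]
tray_aerator top [(array([ 4.794e+02,  1.015e+02, -4.000e-01]), array([327., 234.]), 0.81), (array([628.1, -77.5,  44.3]), array([402., 172.]), 0.32)]
tray_aerator side [(array([480.6,  98.2,  -1.8]), array([349., 212.]), 0.82)]
tray_button top [(array([ 481.5, -287.3,    1.4]), array([484., 234.]), 0.59)]
tray_button side [(array([ 471.9, -292. ,   -2.2]), array([360., 105.]), 0.56)]
tray_bend top [(array([ 474.3, -100.8,   -1.1]), array([409., 237.]), 0.77)]
tray_bend side [(array([ 4.692e+02, -1.000e+02, -4.000e-01]), array([358., 152.]), 0.72)]
tray_key top [(array([476.7, 290.4,   3.8]), array([251., 235.]), 0.93)]
tray_key side [(array([4.745e+02, 2.909e+02, 2.000e-01]), array([346., 284.]), 0.89), (array([652.6,  82.4,  38.9]), array([276., 190.]), 0.47)]
tape_center top [(array([618. , 430.7,  36. ]), array([193., 176.]), 0.65)]
tape_center side [(array([612.2, 426.2,  36.2]), array([268., 332.]), 0.62)]
jar_center top [(array([481.9, 452.3,  25.8]), array([183., 232.]), 0.54)]
jar_center side [(array([487.1, 447.7,  18.1]), array([334., 353.]), 0.76)]
```

Run:
```python
from h import *
M={}
for n in("top","side"):
  im=cv2.imread(f"pics/{n}0.png"); ov=im.copy()
  for t in "aerator_center button_center bend_spigot hexkey_handle tray_aerator tray_button tray_bend tray_key".split():
    r=arm.regions_of(n,t)
    print(n,t,[(round(d["confidence"],2),d["mask"].sum(),np.round(np.argwhere(d["mask"]).mean(0)[::-1])) for d in r[:3]])
    if r:
        M[n+"|"+t]=np.array([d["mask"] for d in r])
        for d in r[:1]:
            c,_=cv2.findContours(d["mask"].astype(np.uint8),cv2.RETR_LIST,cv2.CHAIN_APPROX_NONE)
            cv2.drawContours(ov,c,-1,(0,0,255),1)
  x0,y0,x1,y1=(160,130,560,280) if n=="top" else (200,60,400,360)
  s=2
  cv2.imwrite(f"pics/{n}_seg.png",cv2.resize(ov[y0:y1,x0:x1],None,fx=s,fy=s,interpolation=cv2.INTER_NEAREST))
  cv2.imwrite(f"pics/{n}_zoom.png",cv2.resize(im[y0:y1,x0:x1],None,fx=s,fy=s,interpolation=cv2.INTER_CUBIC))
np.savez("masks.npz",**M)
```

```text
top aerator_center [(0.65, np.int64(116), array([404., 171.])), (0.52, np.int64(351), array([185., 230.]))]
top button_center [(0.76, np.int64(442), array([478., 170.]))]
top bend_spigot [(0.62, np.int64(859), array([259., 174.]))]
top hexkey_handle [(0.53, np.int64(236), array([335., 161.]))]
top tray_aerator [(0.57, np.int64(3384), array([327., 235.]))]
top tray_button [(0.97, np.int64(3338), array([487., 235.]))]
top tray_bend [(0.84, np.int64(3297), array([410., 238.]))]
top tray_key [(0.91, np.int64(3235), array([251., 235.]))]
side aerator_center [(0.54, np.int64(112), array([295., 141.]))]
side button_center [(0.87, np.int64(310), array([303.,  96.]))]
side bend_spigot [(0.6, np.int64(1118), array([278., 257.]))]
side hexkey_handle [(0.56, np.int64(329), array([277., 191.]))]
side tray_aerator [(0.87, np.int64(3169), array([351., 213.]))]
side tray_button [(0.57, np.int64(1667), array([358., 104.]))]
side tray_bend [(0.69, np.int64(2199), array([357., 151.]))]
side tray_key [(0.91, np.int64(4183), array([346., 285.]))]
```

View pics/top_seg.png

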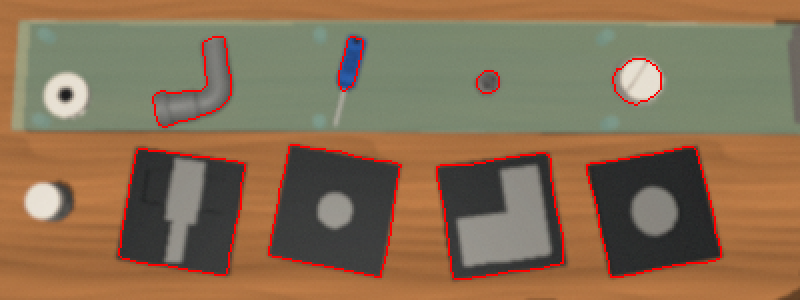

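View pics/side_seg.png

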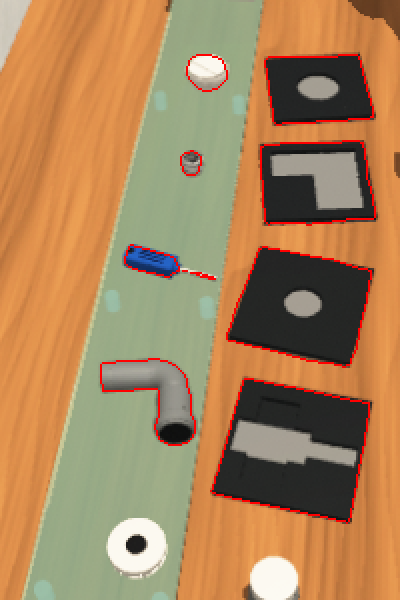

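View pics/top_zoom.png

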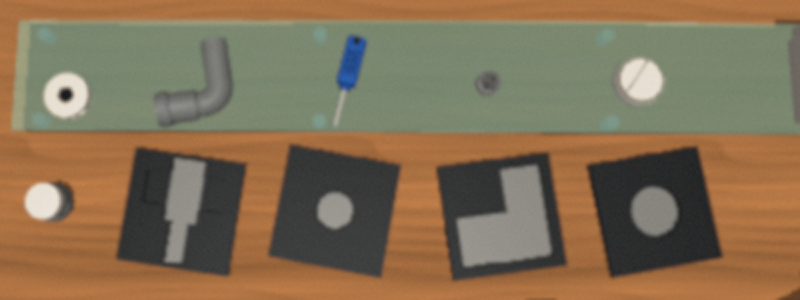

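View pics/side_zoom.png

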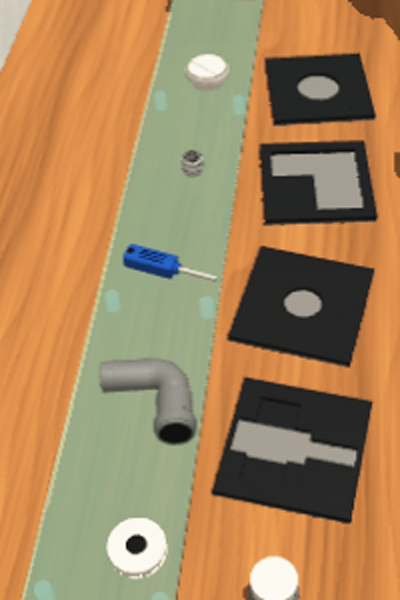

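```bash
cat > fit.py <<'E'
from h import *
from scipy.optimize import minimize
def cyl(r,z0,z1,c=(0,0)):
    a=np.linspace(0,2*np.pi,40,endpoint=False); q=np.c_[c[0]+r*np.cos(a),c[1]+r*np.sin(a)]
    return np.r_[np.c_[q,0*a+z0],np.c_[q,0*a+z1]]
def box(x0,x1,y0,y1,z0,z1):
    return np.array([[x,y,z] for x in(x0,x1) for y in(y0,y1) for z in(z0,z1)],float)
def hc(r,axis,a0,a1,off,zc):  # horizontal cylinder
    t=np.linspace(0,2*np.pi,32,endpoint=False); o=[]
    for a in(a0,a1):
        u=off+r*np.cos(t); z=zc+r*np.sin(t)
        o.append(np.c_[0*t+a,u,z] if axis=='x' else np.c_[u,0*t+a,z])
    return np.concatenate(o)
def elbow():
    P=[]
    return P
S=30 # shelf top
MODELS={
'aerator_center':([cyl(11.5,S,S+6),cyl(14,S+6,S+26)],0),
'button_center':([cyl(22,S,S+14),cyl(31,S+14,S+26)],0),
'hexkey_handle':([box(-31,31,-12,12,S,S+20)],1),
'hexfull':([box(-31,31,-12,12,S,S+20),box(31,81,-3,3,S+7,S+13)],1),
'tray':([box(-70,70,-70,70,0,10)],1),
}
F=4
def render(n,parts,x,y,yaw):
    R=np.array([[np.cos(yaw),-np.sin(yaw),0],[np.sin(yaw),np.cos(yaw),0],[0,0,1]])
    m=np.zeros((400*F,640*F),np.uint8)
    for p in parts:
        uv=proj(n,p@R.T+[x,y,0])
        h=cv2.convexHull(np.float32(uv))
        q=np.round(((h+0.5)*F-0.5)*16).astype(np.int32)
        cv2.fillConvexPoly(m,q,255,cv2.LINE_8,4)
    return m
def fit(masks,parts,x,y,yaw,useyaw):
    tg={}
    for n,mk in masks.items():
        ys,xs=np.where(mk); tg[n]=(max(ys.min()-15,0),ys.max()+15,max(xs.min()-15,0),xs.max()+15)
    def cost(v):
        c=0
        for n,mk in masks.items():
            r=cv2.resize(render(n,parts,v[0]*1.,v[1]*1.,v[2]/50 if useyaw else yaw),(640,400),interpolation=cv2.INTER_AREA)/255.
            c+=np.abs(r-mk).sum()/mk.sum()
        return c
    v0=[x,y,yaw*50] if useyaw else [x,y]
    best=None
    for d in (6,3):
        sx=np.array([v0]+[np.array(v0)+d*e for e in np.eye(len(v0))])
        r=minimize(cost,v0,method='Nelder-Mead',options=dict(initial_simplex=sx,xatol=.05,fatol=1e-4,maxiter=150)); v0=r.x
    v=np.array(r.x,float)
    if useyaw: v[2]/=50
    return v,r.fun
E
cat > runfit.py <<'E'
from fit import *
M=np.load("masks.npz")
G=dict(aerator_center=(627,-81,0),button_center=(631,-264,0),hexkey_handle=(656,85,np.pi+.2),tray_aerator=(480,100,-.2),tray_button=(477,-289,.2),tray_bend=(472,-100,.13),tray_key=(476,291,np.pi-.15))
for t,g in G.items():
    parts,uy=MODELS.get(t) or MODELS['tray']
    for cams in(["top"],["side"],["top","side"]):
        mk={n:M[n+"|"+t][0].astype(float) for n in cams}
        if t=='hexkey_handle':
            if cams!=["top"]: 
                pp=MODELS['hexfull'][0]
            else: pp=parts
            if len(cams)==2: continue
        else: pp=parts
        v,f=fit(mk,pp,*g,uy); print(t,cams,np.round(v[:2],1),np.round(np.degrees(v[2]),1) if uy else "",round(f,3))
E
time python3 runfit.py
```

```text
aerator_center ['top'] [630.7 -81.6]  0.184
aerator_center ['side'] [628.6 -79.5]  0.289
aerator_center ['top', 'side'] [630.  -81.1]  0.499
button_center ['top'] [ 633.5 -260.9]  0.296
button_center ['side'] [ 630.1 -259.7]  0.152
button_center ['top', 'side'] [ 630.7 -259.4]  0.451
hexkey_handle ['top'] [654.1  83.3] 170.5 0.217
hexkey_handle ['side'] [653.9  83.3] 164.8 0.4
tray_aerator ['top'] [479.  101.3] -10.2 0.026
tray_aerator ['side'] [476.9 103.3] -10.7 0.032
tray_aerator ['top', 'side'] [478.3 102.1] -10.2 0.073
tray_button ['top'] [ 479.4 -292.7] 10.3 0.026
tray_button ['side'] [ 477.9 -290.7] 9.8 0.039Traceback (most recent call last):
  File "runfit.py", line 14, in <module>
    v,f=fit(mk,pp,*g,uy); print(t,cams,np.round(v[:2],1),np.round(np.degrees(v[2]),1) if uy else "",round(f,3))
        ~~~^^^^^^^^^^^^^
  File "fit.py", line 49, in fit
    r=minimize(cost,v0,method='Nelder-Mead',options=dict(initial_simplex=sx,xatol=.05,fatol=1e-4,maxiter=150)); v0=r.x
    res = _minimize_neldermead(fun, x0, args, callback, bounds=bounds,
                               **options)
    fxr = func(xr)
    fx = function(np.copy(x), *(wrapper_args + args))
  File "fit.py", line 42, in cost
    r=cv2.resize(render(n,parts,v[0]*1.,v[1]*1.,v[2]/50 if useyaw else yaw),(640,400),interpolation=cv2.INTER_AREA)/255.
                 ~~~~~~^^^^^^^^^^^^^^^^^^^^^^^^^^^^^^^^^^^^^^^^^^^^^^^^^^^^
  File "fit.py", line 30, in render
    uv=proj(n,p@R.T+[x,y,0])
  File "h.py", line 14, in proj
    K,k1,T=info(n); P=np.atleast_2d(P).astype(float); c=(P-T[:3,3])@T[:3,:3]
           ~~~~^^^
  File "h.py", line 4, in info
    i=arm.camera_info(n); return i["camera_matrix"],i["k1"],i["world_from_camera"]
ValueError: time passes only in moves, steps and waits

real	0m11.121s
user	0m14.847s
sys	0m2.080s
```

```bash
python3 - <<'E'
from bench import arm
import pickle
pickle.dump({n:arm.camera_info(n) for n in("top","side")},open("cal.pkl","wb"))
E
python3 - <<'E'
s=open("h.py").read()
s=s.replace("def info(n):\n    i=arm.camera_info(n);","import pickle\nCAL=pickle.load(open('cal.pkl','rb'))\ndef info(n):\n    i=CAL[n];").replace("from bench import arm\n","")
open("h.py","w").write(s)
E
cat > runfit2.py <<'E'
from fit import *
M=np.load("masks.npz")
IM={n:cv2.cvtColor(cv2.imread(f"pics/{n}0.png"),cv2.COLOR_BGR2LAB).astype(float) for n in("top","side")}
# bend: plain leg along x at y=0 z=16, from corner x=-46 to 29; socket leg along y at x=-46
# L 97x94: x extent 97: from 29-97=-68 ; y extent 94: from -16 to 78
def bendparts():
    R=23
    parts=[hc(16,'x',-20,29,0,S+16+0)]
    # elbow
    th=np.linspace(-np.pi/2,-np.pi,9); c=np.array([-20,26.])
    for a,b in zip(th[:-1],th[1:]):
        q=[]
        for t in(a,b):
            n=np.array([np.cos(t),np.sin(t)]); p=np.linspace(0,2*np.pi,24,endpoint=False)
            q.append(np.c_[(c+26*n)[None]+16*np.cos(p)[:,None]*n,S+16+16*np.sin(p)])
        parts.append(np.concatenate(q))
    parts+= [hc(18.5,'y',26,78,-46,S+20),hc(21.5,'y',66,78,-46,S+23)]
    return parts
MODELS['bend_spigot']=(bendparts(),1)
G=dict(aerator_center=(627,-81,0),button_center=(631,-264,0),hexfull=(656,85,np.pi-.2),bend_spigot=(650,246,.17),tray_aerator=(480,100,-.2),tray_button=(477,-289,.2),tray_bend=(472,-100,.13),tray_key=(476,291,np.pi-.15))
RES={}
for t,g in G.items():
    parts,uy=MODELS.get(t) or MODELS['tray']
    mk={}
    for n in("top","side"):
        if t.startswith("tray"): mk[n]=M[n+"|"+t][0].astype(float); continue
        base=cv2.resize(render(n,parts,*g),(640,400),interpolation=cv2.INTER_AREA)>0
        roi=cv2.dilate(base.astype(np.uint8),np.ones((13,13)))>0
        ring=roi&~(cv2.dilate(base.astype(np.uint8),np.ones((7,7)))>0)
        d=np.linalg.norm(IM[n]-np.median(IM[n][ring],0),axis=2)
        d[~roi]=0
        hi=np.percentile(d[base],60); 
        sm=np.clip((d/hi-.2)/.6,0,1); mk[n]=sm
        cv2.imwrite(f"pics/m_{t}_{n}.png",(sm*255).astype(np.uint8))
    RES[t]={}
    for cams in(["top"],["side"],["top","side"]):
        v,f=fit({n:mk[n] for n in cams},parts,*g,uy); RES[t]["+".join(cams)]=v
        print(t,cams,np.round(v[:2],1),np.round(np.degrees(v[2]),1) if uy else "",round(f,3))
pickle.dump(RES,open("res.pkl","wb"))
for n in("top","side"):
    im=cv2.imread(f"pics/{n}0.png")
    x0,y0,x1,y1=(160,130,560,280) if n=="top" else (200,60,400,360)
    s=2
    im=cv2.resize(im,None,fx=F,fy=F,interpolation=cv2.INTER_CUBIC)
    for t,r in RES.items():
        parts,uy=MODELS.get(t) or MODELS['tray']; v=r["top+side"]
        m=render(n,parts,*(list(v)+[0])[:3]); c,_=cv2.findContours(m,cv2.RETR_EXTERNAL,cv2.CHAIN_APPROX_NONE)
        cv2.drawContours(im,c,-1,(0,0,255),1)
    cr=im[y0*F:y1*F,x0*F:x1*F]
    cv2.imwrite(f"pics/{n}_fit.png",cv2.resize(cr,None,fx=.5,fy=.5,interpolation=cv2.INTER_AREA))
E
python3 runfit2.py
```

```text
aerator_center ['top'] [629.5 -80.6]  0.095
aerator_center ['side'] [626.9 -77.7]  0.256
aerator_center ['top', 'side'] [628.4 -80.3]  0.441
button_center ['top'] [ 638.6 -268.2]  0.601
button_center ['side'] [ 631.1 -262.7]  0.632
button_center ['top', 'side'] [ 631.  -261.9]  1.24
hexfull ['top'] [655.3  82.3] 166.1 0.301
hexfull ['side'] [652.5  83.4] 164.1 0.397
hexfull ['top', 'side'] [655.2  82.3] 165.5 0.719
bend_spigot ['top'] [651.7 243.9] 10.8 0.346
bend_spigot ['side'] [649.6 246.1] 10.0 0.324
bend_spigot ['top', 'side'] [650.4 245.3] 10.4 0.708
tray_aerator ['top'] [479.  101.3] -10.2 0.026
tray_aerator ['side'] [476.9 103.3] -10.7 0.032
tray_aerator ['top', 'side'] [478.3 102.1] -10.2 0.073
tray_button ['top'] [ 479.4 -292.7] 10.3 0.026
tray_button ['side'] [ 477.9 -290.7] 9.8 0.039
tray_button ['top', 'side'] [ 478.6 -292. ] 9.9 0.074
tray_bend ['top'] [ 473.3 -102.3] 8.1 0.031
tray_bend ['side'] [ 471.7 -100.9] 7.5 0.037
tray_bend ['top', 'side'] [ 472.5 -101.6] 8.0 0.076
tray_key ['top'] [476.  290.2] 172.0 0.03
tray_key ['side'] [474.1 291.2] 172.2 0.028
tray_key ['top', 'side'] [475.  290.7] 172.2 0.07
```

View pics/top_fit.png

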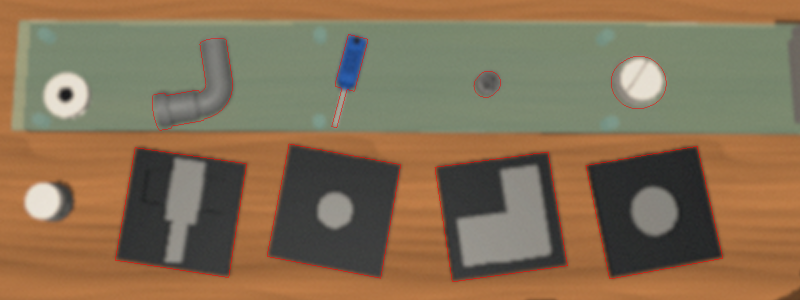

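View pics/side_fit.png

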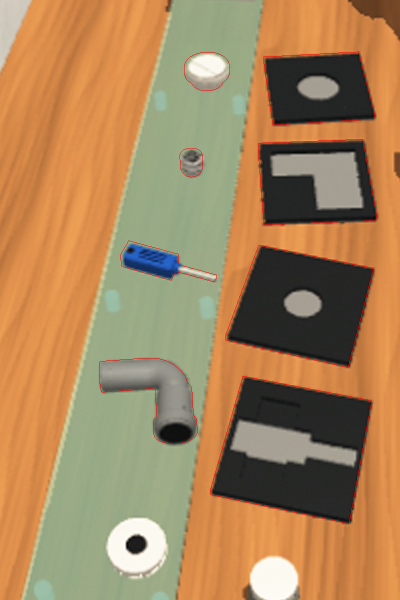

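Run:
```python
from h import *
for n,b in (("top",(465,155,500,188)),("side",(290,82,320,108))):
    im=cv2.imread(f"pics/{n}0.png")
    x0,y0,x1,y1=b
    c=im[y0:y1,x0:x1]; 
    m=(c.min(2)>150)
    ys,xs=np.where(m); print(n,m.sum(),xs.min()+x0,xs.max()+x0,ys.min()+y0,ys.max()+y0,xs.mean()+x0,ys.mean()+y0, plane(n,[(xs.mean()+x0,ys.mean()+y0)],56), plane(n,[(xs.mean()+x0,ys.mean()+y0)],50))
    cv2.imwrite(f"pics/b_{n}.png",cv2.resize(c,None,fx=12,fy=12,interpolation=cv2.INTER_NEAREST))
```

```text
top 364 470 491 159 180 480.2912087912088 169.2967032967033 [[ 633.43850342 -263.24373519   56.        ]] [[ 634.7613154  -265.81209303   50.        ]]
side 242 293 319 87 107 303.6735537190083 93.75619834710744 [[ 628.08888323 -256.11852189   56.        ]] [[ 629.27231557 -263.83507608   50.        ]]
```

View pics/b_top.png

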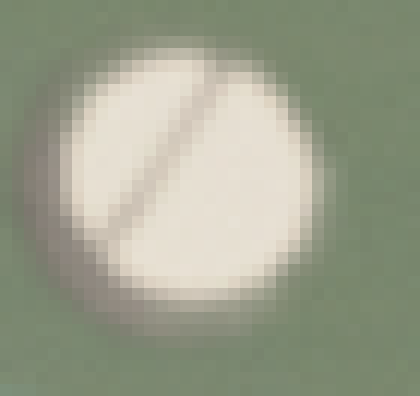

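View pics/b_side.png

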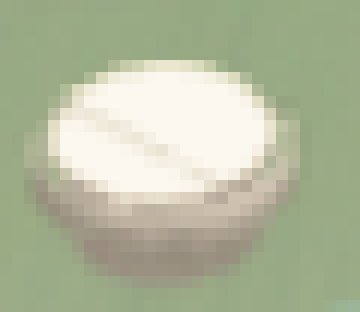

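```bash
cat > plan.py <<'E'
import sys
from bench import arm
import numpy as np
from scipy.spatial.transform import Rotation as Ro
def plan(*wps,step=48):
    s=arm.read_state(); p=np.array(s["position"]); R=Ro.from_quat(s["ee_rot"])
    x=R.as_matrix()[:,0]; th=np.degrees(np.arctan2(x[1],x[0]))%360
    print("clk",round(s["clock"],2),"pos",np.round(p,1),"th",round(th,2),"z",np.round(R.as_matrix()[:,2],3),"F",np.round(s["contact_force"],1),"w",round(s["gripper_width"],1))
    tot=0
    for wp in wps:
        tgt=np.array(wp[:3],float); tt=wp[3] if len(wp)>3 and wp[3] is not None else th; stp=wp[4] if len(wp)>4 else step
        d=tgt-p; dr=-(tt-th)
        n=max(1,int(np.ceil(np.linalg.norm(d)/stp)),int(np.ceil(abs(dr)/8)))
        rows=[]
        for k in range(n):
            a=np.radians(th-dr*k/n)
            ex=np.array([np.cos(a),np.sin(a),0]); ey=np.array([np.sin(a),-np.cos(a),0])
            q=d/n; rows.append((q@ex/1000,q@ey/1000,-q[2]/1000,dr/n))
        for r in rows: print(", ".join(f"{v:.4f}" if i<3 else f"{v:.2f}" for i,v in enumerate(r)),end=",\n")
        print("--",n); p=tgt; th=tt
E
python3 -c "
from plan import plan
plan((628.3,-79.3,230))"
```

```text
clk 1.9 pos [ 147.8 -607.2  231.3] th 193.68 z [ 0.  0. -1.] F [0.7 0.3 0.4] w 85.3
-0.0394, 0.0266, 0.0001, -0.00,
-0.0394, 0.0266, 0.0001, -0.00,
-0.0394, 0.0266, 0.0001, -0.00,
-0.0394, 0.0266, 0.0001, -0.00,
-0.0394, 0.0266, 0.0001, -0.00,
-0.0394, 0.0266, 0.0001, -0.00,
-0.0394, 0.0266, 0.0001, -0.00,
-0.0394, 0.0266, 0.0001, -0.00,
-0.0394, 0.0266, 0.0001, -0.00,
-0.0394, 0.0266, 0.0001, -0.00,
-0.0394, 0.0266, 0.0001, -0.00,
-0.0394, 0.0266, 0.0001, -0.00,
-0.0394, 0.0266, 0.0001, -0.00,
-0.0394, 0.0266, 0.0001, -0.00,
-0.0394, 0.0266, 0.0001, -0.00,
-- 15
```

Emit:
{"method": "arm_command", "body": {"commands": [-0.039,0.027,0,0,-0.039,0.027,0,0,-0.039,0.027,0,0,-0.039,0.027,0,0,-0.039,0.027,0,0]}}

```text
clock: 2.4
position: [307.0, -429.2, 229.9]
ee_rot: [-0.113, 0.994, -0.001, -0.0]
contact_force: [0.2, -0.8, 1.3]
gripper_width: 85.3
```

Emit:
{"method": "arm_command", "body": {"commands": [-0.039,0.027,0,0,-0.039,0.027,0,0,-0.039,0.027,0,0,-0.039,0.027,0,0,-0.039,0.027,0,0]}}

```text
clock: 2.9
position: [472.0, -245.5, 231.7]
ee_rot: [-0.114, 0.994, -0.002, 0.002]
contact_force: [0.2, 0.6, -0.0]
gripper_width: 85.6
```

Emit:
{"method": "arm_command", "body": {"commands": [-0.039,0.027,0,0,-0.039,0.027,0,0,-0.039,0.027,0,0,-0.039,0.027,0,0,-0.039,0.027,0,0]}}

```text
clock: 3.4
position: [636.9, -60.9, 233.7]
ee_rot: [-0.115, 0.993, -0.002, 0.003]
contact_force: [0.4, -0.7, -0.3]
gripper_width: 85.4
```

```bash
python3 -c "
from plan import plan
plan((628.3,-79.3,150),(628.3,-79.3,80,None,25))"
```

```text
clk 3.4 pos [636.9 -60.9 233.7] th 193.17 z [ 0.007 -0.004 -1.   ] F [ 0.4 -0.7 -0.3] w 85.4
0.0063, -0.0080, 0.0418, -0.00,
0.0063, -0.0080, 0.0418, -0.00,
-- 2
0.0000, 0.0000, 0.0233, -0.00,
0.0000, 0.0000, 0.0233, -0.00,
0.0000, 0.0000, 0.0233, -0.00,
-- 3
```

Emit:
{"method": "arm_command", "body": {"commands": [0.006,-0.008,0.042,0,0.006,-0.008,0.042,0,0,0,0.022,0,0,0,0.02,0,0,0,0,0]}}

```text
clock: 3.9
position: [636.6, -73.1, 103.4]
ee_rot: [-0.12, 0.993, -0.003, 0.006]
contact_force: [-0.2, 0.5, -0.9]
gripper_width: 85.6
```

Run:
```python
from plan import plan
plan((628.3,-79.3,39,None,15))
from h import *
for n in("top","side"):
    im=arm.get_image(n) if 0 else __import__("bench").arm.get_image(n); cv2.imwrite(f"pics/{n}1.png",im[:,:,::-1])
    c=proj(n,[628,-79,60])[0].astype(int)
    cr=im[max(c[1]-50,0):c[1]+50,c[0]-60:c[0]+60,::-1]
    cv2.imwrite(f"pics/{n}1c.png",cv2.resize(cr,None,fx=5,fy=5,interpolation=cv2.INTER_CUBIC))
```

```text
clk 3.9 pos [636.6 -73.1 103.4] th 193.74 z [ 0.012 -0.004 -1.   ] F [-0.2  0.5 -0.9] w 85.6
0.0019, -0.0008, 0.0129, -0.00,
0.0019, -0.0008, 0.0129, -0.00,
0.0019, -0.0008, 0.0129, -0.00,
0.0019, -0.0008, 0.0129, -0.00,
0.0019, -0.0008, 0.0129, -0.00,
-- 5
```

View pics/side1c.png

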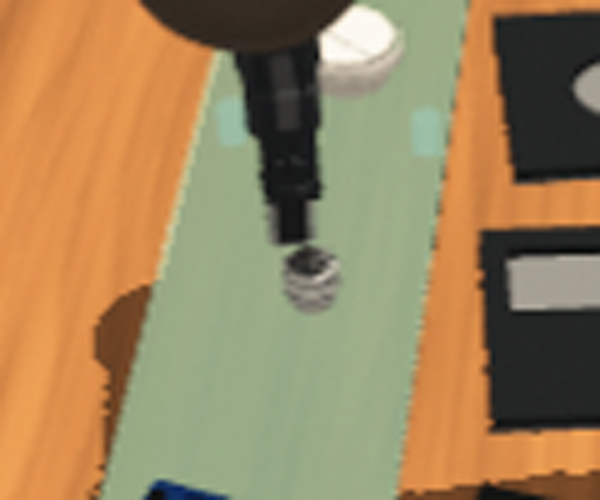

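Emit:
{"method": "arm_command", "body": {"commands": [0.004,-0.002,0.01,0,0.003,-0.002,0.01,0,0,0,0.01,0,0,0,0,0,0,0,0,0]}}

```text
clock: 4.5
position: [636.3, -79.5, 79.8]
ee_rot: [-0.12, 0.993, -0.004, 0.014]
contact_force: [-0.2, -0.3, 0.5]
gripper_width: 85.5
```

Run:
```python
from plan import plan
plan((628.3,-79.3,40,None,15))
```

```text
clk 4.5 pos [636.3 -79.5  79.8] th 193.8 z [ 0.029 -0.004 -1.   ] F [-0.2 -0.3  0.5] w 85.5
0.0026, 0.0007, 0.0133, -0.00,
0.0026, 0.0007, 0.0133, -0.00,
0.0026, 0.0007, 0.0133, -0.00,
-- 3
```

Emit:
{"method": "arm_command", "body": {"commands": [0,0,0,0,0,0,0,0,0,0,0,0,0,0,0,0,0,0,0,0]}}

```text
clock: 5.0
position: [637.2, -79.3, 81.0]
ee_rot: [-0.12, 0.993, -0.004, 0.015]
contact_force: [0.2, -0.4, 0.1]
gripper_width: 85.4
```

Run:
```python
from plan import plan,arm
plan((628.3,-79.3,40,None,15))
print(arm.read_state())
```

```text
clk 5.0 pos [637.2 -79.3  81. ] th 193.83 z [ 0.031 -0.004 -1.   ] F [ 0.2 -0.4  0.1] w 85.4
0.0029, 0.0007, 0.0137, -0.00,
0.0029, 0.0007, 0.0137, -0.00,
0.0029, 0.0007, 0.0137, -0.00,
-- 3
{'clock': 5.0, 'joints': array([ 0.1313251 ,  0.53289523, -0.1612405 ,  0.01021622, -0.84610279,
       -1.46758752]), 'joint_vel': array([-1.06185683e-04, -1.44011435e-04,  9.52259235e-04,  7.78599958e-05,
        1.19868084e-04,  1.02873752e-03]), 'joint_efforts': array([-3.93314782e-03, -4.32155836e+01,  1.56814224e+01,  3.47625084e+00,
        6.05404959e-02,  2.08489746e-05]), 'position': array([637.20397656, -79.31107714,  81.03907024]), 'ee_rot': array([-0.12028769,  0.99261394, -0.00366057,  0.01533108]), 'contact_force': array([ 0.19852094, -0.36598935,  0.0800601 ]), 'wrist_torque': array([-0.03387745,  0.04144835,  0.03187313]), 'gripper_width': 85.39721683932554}
```

Emit:
{"method": "arm_command", "body": {"commands": [0.009,0,0.005,0,0.004,0,0.01,0,0,0,0.01,0,0,0,0,0,0,0,0,0]}}

```text
clock: 5.5
position: [623.3, -82.9, 52.7]
ee_rot: [-0.12, 0.993, -0.004, 0.014]
contact_force: [0.1, 0.2, 0.2]
gripper_width: 85.0
```

Run:
```python
from plan import plan,arm
plan((628.3,-79.3,40,None,15))
```

```text
clk 5.5 pos [623.3 -82.9  52.7] th 193.81 z [ 0.029 -0.004 -1.   ] F [0.1 0.2 0.2] w 85.0
-0.0057, 0.0023, 0.0127, -0.00,
-- 1
```

Emit:
{"method": "arm_command", "body": {"commands": [-0.003,0.001,0.006,0,-0.003,0.001,0.006,0,0,0,0,0,0,0,0,0,0,0,0,0]}}

```text
clock: 6.0
position: [630.4, -79.0, 39.7]
ee_rot: [-0.12, 0.993, -0.004, 0.015]
contact_force: [-0.8, -0.7, -0.9]
gripper_width: 85.1
```

Run:
```python
from plan import plan,arm
plan((628.3,-79.3,40,None,15))
```

```text
clk 6.0 pos [630.4 -79.   39.7] th 193.84 z [ 0.03  -0.004 -1.   ] F [-0.8 -0.7 -0.9] w 85.1
0.0021, 0.0002, -0.0003, -0.00,
-- 1
```

Emit:
{"method": "arm_command", "body": {"commands": [0.001,0,0,0,0,0,0,0,0,0,0,0,0,0,0,0,0,0,0,0], "jaw": 0.2}}

```text
clock: 6.5
position: [629.9, -79.4, 40.9]
ee_rot: [-0.12, 0.993, -0.004, 0.016]
contact_force: [-0.7, -0.0, -0.7]
gripper_width: 25.3
```

Run:
```python
from plan import plan,arm
plan((628.3,-79.3,100,None))
```

```text
clk 6.5 pos [629.9 -79.4  40.9] th 193.85 z [ 0.032 -0.004 -0.999] F [-0.7 -0.  -0.7] w 25.3
0.0008, 0.0003, -0.0296, -0.00,
0.0008, 0.0003, -0.0296, -0.00,
-- 2
```

Emit:
{"method": "arm_command", "body": {"commands": [0,0,0,0,0,0,0,0,0,0,0,0,0,0,0,0,0,0,0,0], "jaw": 0}}

```text
clock: 7.0
position: [629.9, -79.4, 40.9]
ee_rot: [-0.12, 0.993, -0.004, 0.016]
contact_force: [-0.9, -1.1, 1.1]
gripper_width: 25.5
```

```bash
cat > look.py <<'E'
from h import *
from bench import arm
import sys
def look(tag,P,hw=60,hh=50,f=5,cams=("top","side")):
    for n in cams:
        im=arm.get_image(n); cv2.imwrite(f"pics/{n}{tag}.png",im[:,:,::-1])
        c=proj(n,P)[0].astype(int)
        cr=im[max(c[1]-hh,0):c[1]+hh,max(c[0]-hw,0):c[0]+hw,::-1]
        cv2.imwrite(f"pics/{n}{tag}c.png",cv2.resize(cr,None,fx=f,fy=f,interpolation=cv2.INTER_CUBIC))
E
python3 -c "
from look import *
print(arm.read_state()['gripper_width'])
look('2',[630,-79,60],cams=('side',))"
```

```text
25.482225398044292
```

View pics/side2c.png

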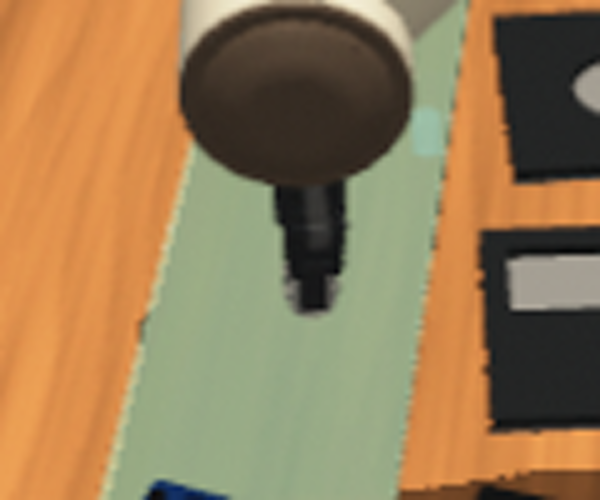

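Emit:
{"method": "arm_command", "body": {"commands": [0,0,-0.015,0,0,0,-0.03,0,0,0,-0.03,0,-0.01,0.01,0,0,0,0,0,0]}}

```text
clock: 7.55
position: [632.8, -66.8, 115.4]
ee_rot: [-0.12, 0.993, -0.003, 0.012]
contact_force: [-0.4, -0.2, -1.1]
gripper_width: 25.3
```

Run:
```python
from plan import plan,arm
plan((478,102.2,100,None))
```

```text
clk 7.55 pos [632.8 -66.8 115.4] th 193.74 z [ 0.026 -0.003 -1.   ] F [-0.4 -0.2 -1.1] w 25.3
0.0220, 0.0402, 0.0031, -0.00,
0.0220, 0.0402, 0.0031, -0.00,
0.0220, 0.0402, 0.0031, -0.00,
0.0220, 0.0402, 0.0031, -0.00,
0.0220, 0.0402, 0.0031, -0.00,
-- 5
```

Emit:
{"method": "arm_command", "body": {"commands": [0.022,0.04,0.003,0,0.022,0.04,0.003,0,0.022,0.04,0.003,0,0.02,0.035,0.003,0,0.008,0.012,0.003,0]}}

```text
clock: 8.05
position: [497.2, 74.6, 90.4]
ee_rot: [-0.117, 0.993, -0.004, 0.009]
contact_force: [-0.2, -0.8, -1.0]
gripper_width: 24.9
```

Run:
```python
from plan import plan,arm
plan((478,102.2,60,None))
```

```text
clk 8.05 pos [497.2  74.6  90.4] th 193.42 z [ 0.019 -0.006 -1.   ] F [-0.2 -0.8 -1. ] w 24.9
0.0122, 0.0313, 0.0304, -0.00,
-- 1
```

Emit:
{"method": "arm_command", "body": {"commands": [0.01,0.016,0.01,0,0.003,0.011,0.01,0,0,0,0.01,0,0,0,0,0,0,0,0,0]}}

```text
clock: 8.55
position: [473.1, 98.1, 54.9]
ee_rot: [-0.119, 0.993, -0.006, 0.005]
contact_force: [0.9, 0.2, -1.2]
gripper_width: 25.5
```

Run:
```python
from plan import plan,arm
plan((477,102.2,30,None,15),(477,102.2,14,None,5))
from look import *
look('3',[478,102,40])
```

```text
clk 8.55 pos [473.1  98.1  54.9] th 193.67 z [ 0.011 -0.011 -1.   ] F [ 0.9  0.2 -1.2] w 25.5
-0.0024, 0.0015, 0.0125, -0.00,
-0.0024, 0.0015, 0.0125, -0.00,
-- 2
0.0000, 0.0000, 0.0040, -0.00,
0.0000, 0.0000, 0.0040, -0.00,
0.0000, 0.0000, 0.0040, -0.00,
0.0000, 0.0000, 0.0040, -0.00,
-- 4
```

View pics/side3c.png

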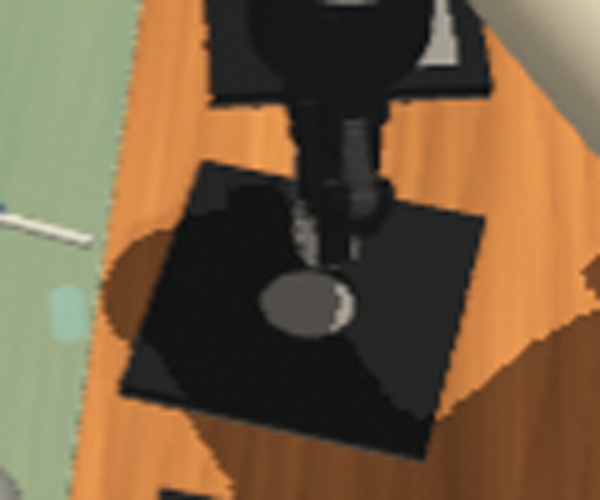

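View pics/top3c.png

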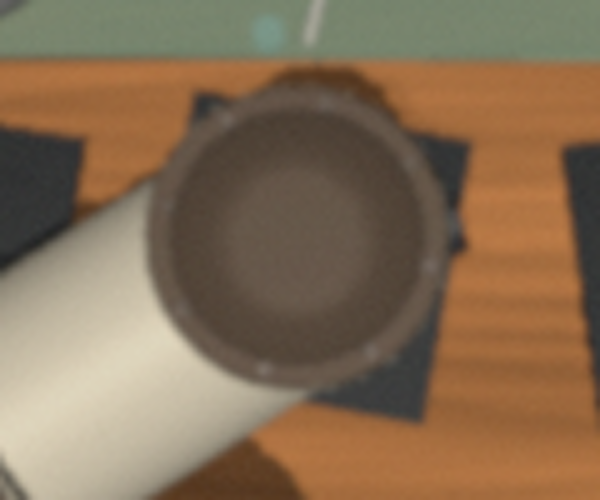

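Emit:
{"method": "arm_command", "body": {"commands": [-0.002,0.002,0.012,0,-0.002,0.001,0.01,0,0,0,0.006,0,0,0,0,0,0,0,0,0]}}

```text
clock: 9.15
position: [478.3, 101.1, 24.9]
ee_rot: [-0.117, 0.993, -0.005, 0.006]
contact_force: [-0.0, -0.5, -1.5]
gripper_width: 25.4
```

Run:
```python
from plan import plan,arm
plan((478.5,102.2,14,None,5))
```

```text
clk 9.15 pos [478.3 101.1  24.9] th 193.49 z [ 0.012 -0.01  -1.   ] F [-0.  -0.5 -1.5] w 25.4
-0.0001, 0.0003, 0.0036, -0.00,
-0.0001, 0.0003, 0.0036, -0.00,
-0.0001, 0.0003, 0.0036, -0.00,
-- 3
```

Emit:
{"method": "arm_command", "body": {"commands": [0,0.001,0.004,0,0,0,0.003,0,0,0,0.002,0,0,0,0,0,0,0,0,0]}}

```text
clock: 9.65
position: [478.5, 102.3, 15.6]
ee_rot: [-0.118, 0.993, -0.005, 0.006]
contact_force: [0.1, 0.6, -0.7]
gripper_width: 25.3
```

Run:
```python
from plan import plan,arm
plan((478.5,102.2,14,None,5))
```

```text
clk 9.65 pos [478.5 102.3  15.6] th 193.51 z [ 0.013 -0.009 -1.   ] F [ 0.1  0.6 -0.7] w 25.3
-0.0000, -0.0001, 0.0016, -0.00,
-- 1
```

Emit:
{"method": "arm_command", "body": {"commands": [0,0,0.001,0,0,0,0.001,0,0,0,0,0,0,0,0,0,0,0,0,0]}}

```text
clock: 10.15
position: [478.8, 102.4, 14.0]
ee_rot: [-0.118, 0.993, -0.005, 0.007]
contact_force: [0.3, 0.2, -1.4]
gripper_width: 25.4
```

Run:
```python
from plan import plan,arm
plan((478.5,102.2,13.5,None,5))
```

```text
clk 10.15 pos [478.8 102.4  14. ] th 193.52 z [ 0.014 -0.008 -1.   ] F [ 0.3  0.2 -1.4] w 25.4
0.0003, -0.0002, 0.0005, -0.00,
-- 1
```

Emit:
{"method": "arm_command", "body": {"commands": [0,0,0.001,0,0,0,0,0,0,0,0,0,0,0,0,0,0,0,0,0]}}

```text
clock: 10.65
position: [479.0, 102.6, 13.9]
ee_rot: [-0.118, 0.993, -0.005, 0.007]
contact_force: [0.1, 1.3, 0.8]
gripper_width: 25.6
```

Run:
```python
from plan import plan,arm
plan((478.5,102.2,13,None,5))
```

```text
clk 10.65 pos [479.  102.6  13.9] th 193.55 z [ 0.015 -0.008 -1.   ] F [0.1 1.3 0.8] w 25.6
0.0006, -0.0003, 0.0009, -0.00,
-- 1
```

Emit:
{"method": "arm_command", "body": {"commands": [0,0,0.0015,0,0,0,0,0,0,0,0,0,0,0,0,0,0,0,0,0]}}

```text
clock: 11.15
position: [479.1, 102.7, 13.9]
ee_rot: [-0.118, 0.993, -0.005, 0.007]
contact_force: [-1.9, 1.7, 0.5]
gripper_width: 25.2
```

Run:
```python
from plan import plan,arm
plan((478.5,102.2,100,None,30))
```

```text
clk 11.15 pos [479.1 102.7  13.9] th 193.6 z [ 0.015 -0.009 -1.   ] F [-1.9  1.7  0.5] w 25.2
0.0002, -0.0001, -0.0287, -0.00,
0.0002, -0.0001, -0.0287, -0.00,
0.0002, -0.0001, -0.0287, -0.00,
-- 3
```

Emit:
{"method": "arm_command", "body": {"commands": [0,0,0,0,0,0,0,0,0,0,0,0,0,0,-0.01,0,0,0,-0.03,0], "jaw": 1}}

```text
clock: 11.65
position: [476.0, 101.5, 51.6]
ee_rot: [-0.118, 0.993, -0.007, 0.002]
contact_force: [0.1, -0.4, 0.7]
gripper_width: 85.2
```

Emit:
{"method": "arm_command", "body": {"commands": [0,0,-0.04,0,0,0,-0.04,0,-0.01,-0.02,-0.02,0,-0.02,-0.04,0,0,-0.02,-0.04,0,0]}}

```text
clock: 12.15
position: [549.5, 19.1, 167.0]
ee_rot: [-0.123, 0.992, -0.006, 0.009]
contact_force: [0.7, 0.4, -0.2]
gripper_width: 85.6
```

Run:
```python
from plan import plan,arm
plan((632,-262,120,None))
from look import *
look('4',[478,102,20])
```

```text
clk 12.15 pos [549.5  19.1 167. ] th 194.16 z [ 0.019 -0.009 -1.   ] F [ 0.7  0.4 -0.2] w 85.6
-0.0016, -0.0418, 0.0067, -0.00,
-0.0016, -0.0418, 0.0067, -0.00,
-0.0016, -0.0418, 0.0067, -0.00,
-0.0016, -0.0418, 0.0067, -0.00,
-0.0016, -0.0418, 0.0067, -0.00,
-0.0016, -0.0418, 0.0067, -0.00,
-0.0016, -0.0418, 0.0067, -0.00,
-- 7
```

View pics/side4c.png

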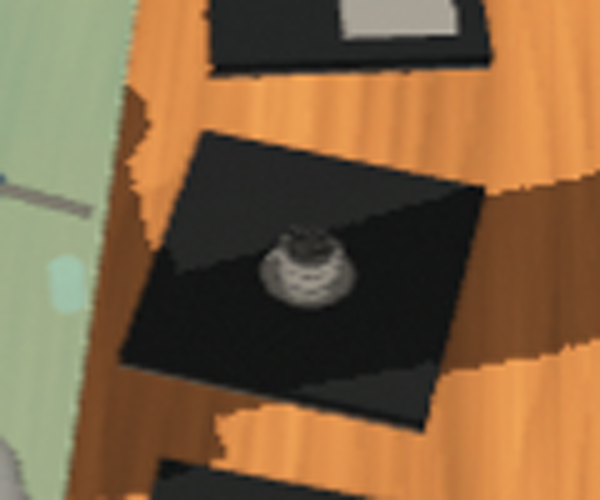

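View pics/top4c.png

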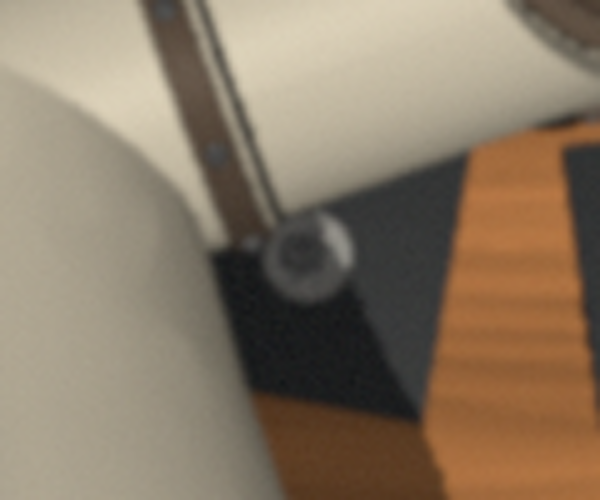

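Emit:
{"method": "arm_command", "body": {"commands": [-0.002,-0.042,0.006,0,-0.002,-0.042,0.006,0,-0.002,-0.042,0.006,0,-0.002,-0.042,0.006,0,-0.002,-0.042,0.006,0]}}

```text
clock: 12.75
position: [613.7, -186.5, 143.2]
ee_rot: [-0.124, 0.992, -0.006, 0.011]
contact_force: [0.4, 0.2, 0.1]
gripper_width: 85.6
```

Run:
```python
from plan import plan,arm
plan((632,-262,90,None,35))
```

```text
clk 12.75 pos [ 613.7 -186.5  143.2] th 194.27 z [ 0.024 -0.008 -1.   ] F [0.4 0.2 0.1] w 85.6
0.0003, -0.0259, 0.0177, -0.00,
0.0003, -0.0259, 0.0177, -0.00,
0.0003, -0.0259, 0.0177, -0.00,
-- 3
```

Emit:
{"method": "arm_command", "body": {"commands": [0,-0.03,0.015,0,0,-0.025,0.012,0,0,-0.015,0.01,0,0,0,0,0,0,0,0,0]}}

```text
clock: 13.25
position: [631.2, -260.3, 106.1]
ee_rot: [-0.121, 0.993, -0.005, 0.011]
contact_force: [-0.9, 0.5, 0.5]
gripper_width: 85.8
```

Run:
```python
from plan import plan,arm
plan((632,-262,60,None,35),(632,-262,38,None,10))
from look import *
look('5',[632,-262,60])
```

```text
clk 13.25 pos [ 631.2 -260.3  106.1] th 193.95 z [ 0.022 -0.008 -1.   ] F [-0.9  0.5  0.5] w 85.8
-0.0002, -0.0009, 0.0231, -0.00,
-0.0002, -0.0009, 0.0231, -0.00,
-- 2
0.0000, 0.0000, 0.0073, -0.00,
0.0000, 0.0000, 0.0073, -0.00,
0.0000, 0.0000, 0.0073, -0.00,
-- 3
```

View pics/side5c.png

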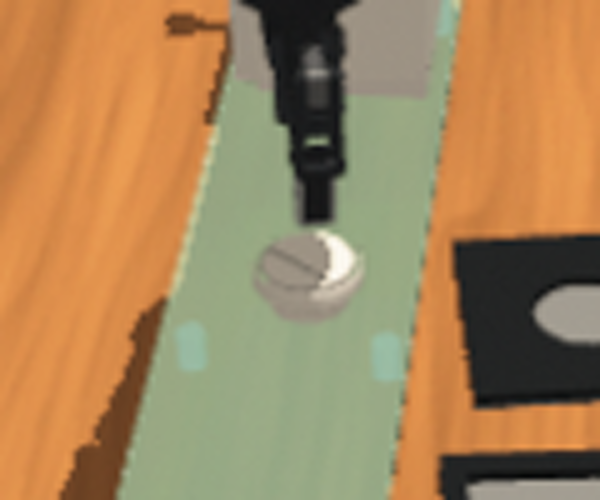

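Emit:
{"method": "arm_command", "body": {"commands": [0,-0.001,0.02,0,0,-0.001,0.02,0,0,0,0.012,0,0,0,0,0,0,0,0,0]}}

```text
clock: 13.85
position: [636.0, -257.0, 58.9]
ee_rot: [-0.126, 0.992, -0.006, 0.015]
contact_force: [0.3, -0.5, 0.5]
gripper_width: 85.3
```

Run:
```python
from plan import plan,arm
plan((632,-262,38,None,10))
```

```text
clk 13.85 pos [ 636.  -257.    58.9] th 194.46 z [ 0.031 -0.009 -0.999] F [ 0.3 -0.5  0.5] w 85.3
0.0017, -0.0013, 0.0070, -0.00,
0.0017, -0.0013, 0.0070, -0.00,
0.0017, -0.0013, 0.0070, -0.00,
-- 3
```

Emit:
{"method": "arm_command", "body": {"commands": [0.003,-0.003,0.007,0,0.002,-0.001,0.007,0,0,0,0.005,0,0,0,0,0,0,0,0,0]}}

```text
clock: 14.35
position: [633.7, -262.8, 41.1]
ee_rot: [-0.126, 0.992, -0.007, 0.017]
contact_force: [0.3, 0.2, -0.6]
gripper_width: 85.5
```

Run:
```python
from plan import plan,arm
plan((632,-262,38,None,10))
```

```text
clk 14.35 pos [ 633.7 -262.8   41.1] th 194.5 z [ 0.035 -0.01  -0.999] F [ 0.3  0.2 -0.6] w 85.5
0.0014, 0.0012, 0.0031, -0.00,
-- 1
```

Emit:
{"method": "arm_command", "body": {"commands": [0.002,0.001,0.003,0,0,0,0,0,0,0,0,0,0,0,0,0,0,0,0,0]}}

```text
clock: 14.85
position: [631.8, -262.5, 38.2]
ee_rot: [-0.126, 0.992, -0.007, 0.017]
contact_force: [-0.1, 0.6, -0.2]
gripper_width: 85.1
```

Emit:
{"method": "arm_command", "body": {"commands": [0,0,0,0,0,0,0,0,0,0,0,0,0,0,0,0,0,0,0,0], "jaw": 0.3}}

```text
clock: 15.35
position: [632.2, -262.5, 39.4]
ee_rot: [-0.126, 0.992, -0.008, 0.018]
contact_force: [-0.5, 0.7, 0.4]
gripper_width: 59.4
```

Run:
```python
from plan import plan,arm
plan((632,-262,90,None,10))
from look import *
look('6',[632,-262,60],cams=('side',))
```

```text
clk 15.35 pos [ 632.2 -262.5   39.4] th 194.53 z [ 0.037 -0.011 -0.999] F [-0.5  0.7  0.4] w 59.4
0.0000, 0.0001, -0.0084, -0.00,
0.0000, 0.0001, -0.0084, -0.00,
0.0000, 0.0001, -0.0084, -0.00,
0.0000, 0.0001, -0.0084, -0.00,
0.0000, 0.0001, -0.0084, -0.00,
0.0000, 0.0001, -0.0084, -0.00,
-- 6
```

View pics/side6c.png

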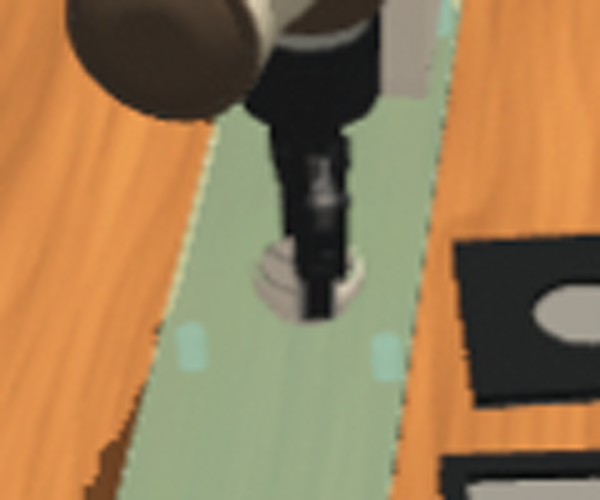

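Emit:
{"method": "arm_command", "body": {"commands": [0,0,-0.01,0,0,0,-0.02,0,0,0,-0.03,0,0,0,-0.01,0,0,0,0,0]}}

```text
clock: 15.9
position: [628.5, -261.5, 111.1]
ee_rot: [-0.126, 0.992, -0.007, 0.016]
contact_force: [0.3, -0.2, -1.1]
gripper_width: 59.5
```

Run:
```python
from plan import plan,arm
plan((477,-292,90,None))
from look import *
look('7',[632,-262,90],cams=('side',))
```

```text
clk 15.9 pos [ 628.5 -261.5  111.1] th 194.49 z [ 0.033 -0.01  -0.999] F [ 0.3 -0.2 -1.1] w 59.5
0.0386, 0.0021, 0.0053, -0.00,
0.0386, 0.0021, 0.0053, -0.00,
0.0386, 0.0021, 0.0053, -0.00,
0.0386, 0.0021, 0.0053, -0.00,
-- 4
```

View pics/side7c.png

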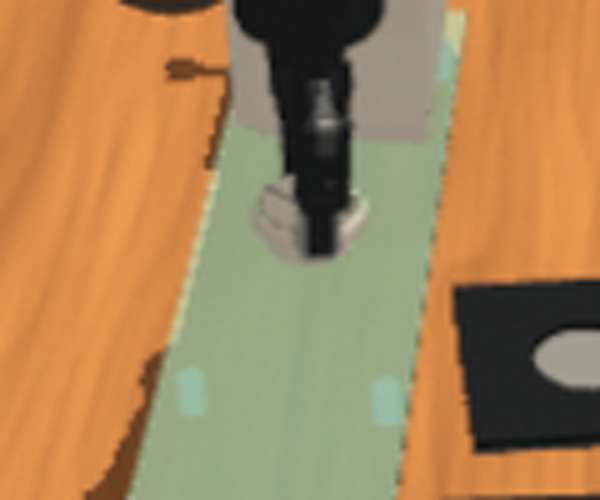

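Emit:
{"method": "arm_command", "body": {"commands": [0.037,0.002,0.002,0,0.037,0.002,0.002,0,0.037,0.002,0.002,0,0.03,0.002,0.002,0,0.005,0,0,0]}}

```text
clock: 16.45
position: [477.3, -288.8, 90.2]
ee_rot: [-0.126, 0.992, -0.004, 0.011]
contact_force: [-0.1, -0.4, -1.4]
gripper_width: 59.2
```

Run:
```python
from plan import plan,arm
plan((476.5,-292,60,None))
```

```text
clk 16.45 pos [ 477.3 -288.8   90.2] th 194.51 z [ 0.022 -0.005 -1.   ] F [-0.1 -0.4 -1.4] w 59.2
0.0016, -0.0028, 0.0302, -0.00,
-- 1
```

Emit:
{"method": "arm_command", "body": {"commands": [0.001,-0.002,0.015,0,0.001,-0.002,0.018,0,0,0,0.012,0,0,0,0,0,0,0,0,0]}}

```text
clock: 16.95
position: [475.7, -293.5, 40.8]
ee_rot: [-0.126, 0.992, -0.003, 0.009]
contact_force: [-0.3, -0.7, 0.5]
gripper_width: 59.2
```

Run:
```python
from plan import plan,arm
plan((476.5,-292,25,None,15))
from look import *
look('8',[478,-292,30],cams=('side',))
```

```text
clk 16.95 pos [ 475.7 -293.5   40.8] th 194.44 z [ 0.018 -0.004 -1.   ] F [-0.3 -0.7  0.5] w 59.2
-0.0006, 0.0006, 0.0079, -0.00,
-0.0006, 0.0006, 0.0079, -0.00,
-- 2
```

View pics/side8c.png

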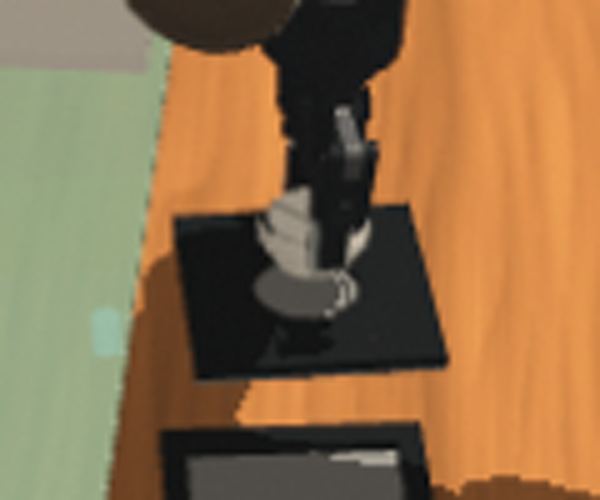

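Run:
```python
from h import *
print(proj("side",[[478.6,-292,3],[478.6,-292,26],[478.6,-292,56],[473,-292,56],[475.7,-293.5,41]]))
```

```text
[[358.04730564 103.59608998]
 [358.40950066  97.14797698]
 [358.89345152  88.49708878]
 [360.91904342  88.60313514]
 [359.71347173  92.58146295]]
```

Emit:
{"method": "arm_command", "body": {"commands": [-0.001,0.001,0.008,0,-0.001,0.001,0.006,0,0,0,0.004,0,0,0,0,0,0,0,0,0]}}

```text
clock: 17.5
position: [479.3, -290.7, 22.8]
ee_rot: [-0.126, 0.992, -0.004, 0.01]
contact_force: [0.6, 0.0, -1.5]
gripper_width: 59.3
```

Run:
```python
from plan import plan,arm
plan((478.3,-292,13,None,15))
```

```text
clk 17.5 pos [ 479.3 -290.7   22.8] th 194.51 z [ 0.021 -0.005 -1.   ] F [ 0.6  0.  -1.5] w 59.3
0.0013, -0.0010, 0.0098, -0.00,
-- 1
```

Emit:
{"method": "arm_command", "body": {"commands": [0.001,-0.001,0.004,0,0,0,0.003,0,0,0,0.001,0,0,0,0,0,0,0,0,0]}}

```text
clock: 18.0
position: [478.9, -292.3, 14.6]
ee_rot: [-0.126, 0.992, -0.004, 0.011]
contact_force: [0.0, -0.9, -0.4]
gripper_width: 59.0
```

Emit:
{"method": "arm_command", "body": {"commands": [0,0,0.001,0,0,0,0.001,0,0,0,0,0,0,0,0,0,0,0,0,0]}}

```text
clock: 18.5
position: [479.2, -292.4, 12.7]
ee_rot: [-0.126, 0.992, -0.004, 0.011]
contact_force: [-0.9, 0.3, -0.5]
gripper_width: 59.2
```

Emit:
{"method": "arm_command", "body": {"commands": [0,0,0.001,0,0,0,0.001,0,0,0,0,0,0,0,0,0,0,0,0,0]}}

```text
clock: 19.0
position: [479.4, -292.5, 12.8]
ee_rot: [-0.127, 0.992, -0.005, 0.011]
contact_force: [0.6, 0.4, -1.3]
gripper_width: 59.2
```

Emit:
{"method": "arm_command", "body": {"commands": [0,0,0.001,0,0,0,0,0,0,0,0,0,0,0,0,0,0,0,0,0]}}

```text
clock: 19.5
position: [479.4, -292.6, 12.5]
ee_rot: [-0.127, 0.992, -0.005, 0.011]
contact_force: [-0.8, 1.2, 1.6]
gripper_width: 59.2
```

Emit:
{"method": "arm_command", "body": {"commands": [0,0,0,0,0,0,0,0,0,0,0,0,0,0,-0.01,0,0,0,-0.03,0], "jaw": 1}}

```text
clock: 20.0
position: [475.8, -291.5, 49.5]
ee_rot: [-0.126, 0.992, -0.003, 0.007]
contact_force: [0.5, -0.1, -0.1]
gripper_width: 85.6
```

Emit:
{"method": "arm_command", "body": {"commands": [0,0,-0.04,0,0,0,-0.04,0,-0.01,0.02,-0.03,0,-0.01,0.045,0,0,-0.01,0.045,0,0]}}

```text
clock: 20.5
position: [478.7, -179.0, 170.9]
ee_rot: [-0.123, 0.992, -0.005, 0.013]
contact_force: [0.1, 0.7, -0.4]
gripper_width: 85.5
```

Run:
```python
from plan import plan,arm
plan((650.6,245,170,190.4))
from look import *
look('9',[478,-292,20])
```

```text
clk 20.5 pos [ 478.7 -179.   170.9] th 194.1 z [ 0.026 -0.007 -1.   ] F [ 0.1  0.7 -0.4] w 85.5
-0.0270, 0.0369, 0.0001, 0.37,
-0.0268, 0.0371, 0.0001, 0.37,
-0.0265, 0.0373, 0.0001, 0.37,
-0.0263, 0.0375, 0.0001, 0.37,
-0.0260, 0.0376, 0.0001, 0.37,
-0.0258, 0.0378, 0.0001, 0.37,
-0.0256, 0.0380, 0.0001, 0.37,
-0.0253, 0.0381, 0.0001, 0.37,
-0.0251, 0.0383, 0.0001, 0.37,
-0.0248, 0.0384, 0.0001, 0.37,
-- 10
```

View pics/side9c.png

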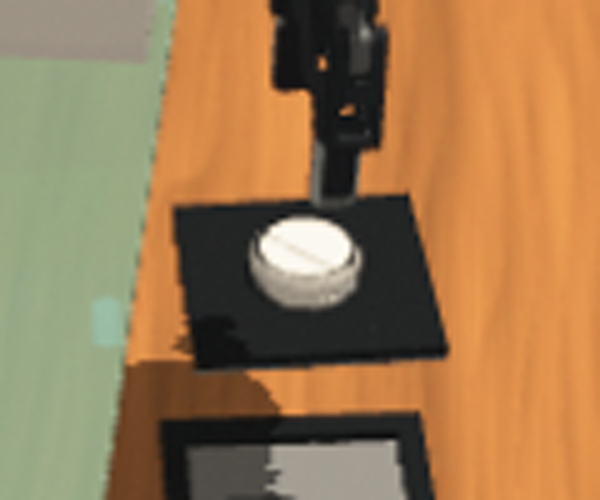

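View pics/top9c.png

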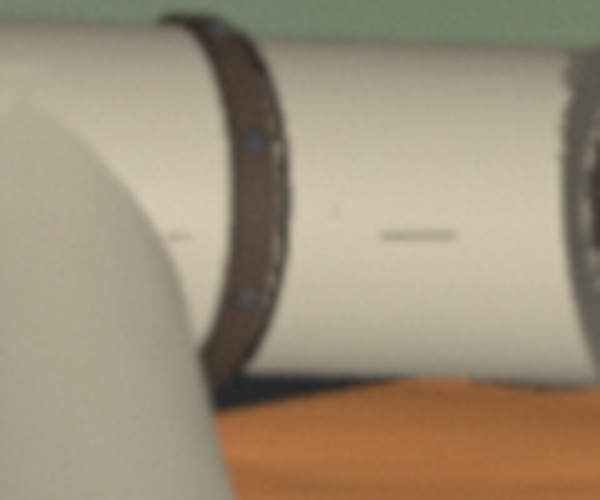

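Emit:
{"method": "arm_command", "body": {"commands": [-0.027,0.037,0,0.4,-0.027,0.037,0,0.4,-0.026,0.037,0,0.4,-0.026,0.037,0,0.4,-0.026,0.038,0,0.4]}}

```text
clock: 21.1
position: [564.2, 38.0, 176.6]
ee_rot: [-0.105, 0.994, -0.005, 0.015]
contact_force: [1.7, -1.2, 0.1]
gripper_width: 85.4
```

Run:
```python
from plan import plan,arm
plan((650.6,245,150,190.4))
```

```text
clk 21.1 pos [564.2  38.  176.6] th 192.02 z [ 0.031 -0.007 -0.999] F [ 1.7 -1.2  0.1] w 85.4
-0.0255, 0.0369, 0.0053, 0.32,
-0.0253, 0.0370, 0.0053, 0.32,
-0.0251, 0.0372, 0.0053, 0.32,
-0.0249, 0.0373, 0.0053, 0.32,
-0.0247, 0.0375, 0.0053, 0.32,
-- 5
```

Emit:
{"method": "arm_command", "body": {"commands": [-0.025,0.037,0.005,0.3,-0.025,0.037,0.005,0.3,-0.025,0.037,0.005,0.3,-0.022,0.033,0.005,0.3,-0.01,0.015,0.005,0]}}

```text
clock: 21.6
position: [642.6, 223.9, 155.8]
ee_rot: [-0.095, 0.995, -0.005, 0.018]
contact_force: [-0.3, -0.4, 0.8]
gripper_width: 85.2
```

Run:
```python
from plan import plan,arm
plan((650.6,245,100,190.4,30))
```

```text
clk 21.6 pos [642.6 223.9 155.8] th 190.91 z [ 0.037 -0.006 -0.999] F [-0.3 -0.4  0.8] w 85.2
-0.0039, 0.0064, 0.0186, 0.17,
-0.0039, 0.0064, 0.0186, 0.17,
-0.0039, 0.0064, 0.0186, 0.17,
-- 3
```

Emit:
{"method": "arm_command", "body": {"commands": [-0.003,0.007,0.018,0.3,-0.003,0.007,0.018,0.2,0,0.004,0.015,0,0,0,0,0,0,0,0,0]}}

```text
clock: 22.1
position: [649.1, 244.7, 103.1]
ee_rot: [-0.092, 0.996, -0.005, 0.018]
contact_force: [0.2, -0.1, 0.9]
gripper_width: 85.7
```

Run:
```python
from plan import plan,arm
plan((650.6,245,70,190.4,30),(650.6,245,39,190.4,30))
from look import *
look('10',[650,245,60])
```

```text
clk 22.1 pos [649.1 244.7 103.1] th 190.54 z [ 0.037 -0.006 -0.999] F [ 0.2 -0.1  0.9] w 85.7
-0.0008, -0.0000, 0.0165, 0.07,
-0.0008, 0.0000, 0.0165, 0.07,
-- 2
0.0000, 0.0000, 0.0155, -0.00,
0.0000, 0.0000, 0.0155, -0.00,
-- 2
```

View pics/side10c.png

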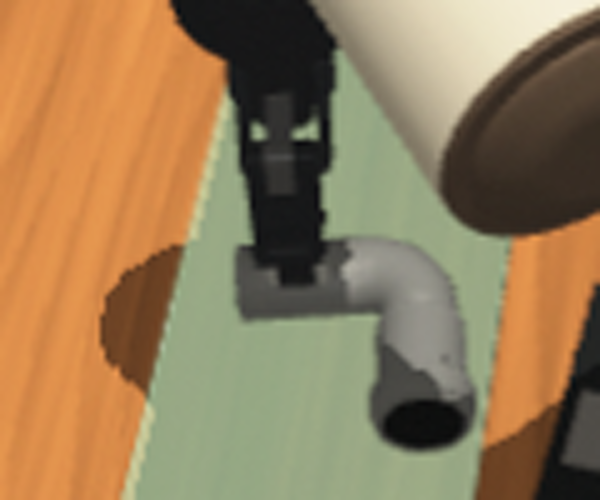

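View pics/top10c.png

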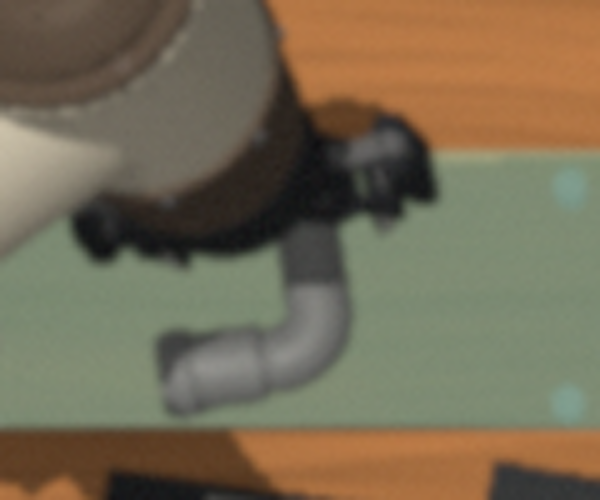

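Emit:
{"method": "arm_command", "body": {"commands": [-0.001,0,0.018,0,-0.001,0,0.018,0,0,0,0.014,0,0,0,0,0,0,0,0,0]}}

```text
clock: 22.7
position: [656.2, 244.2, 58.8]
ee_rot: [-0.091, 0.996, -0.003, 0.023]
contact_force: [-0.4, 0.4, 0.4]
gripper_width: 85.5
```

Run:
```python
from plan import plan,arm
plan((650.6,245,40,190.4,30))
```

```text
clk 22.7 pos [656.2 244.2  58.8] th 190.43 z [ 0.047 -0.001 -0.999] F [-0.4  0.4  0.4] w 85.5
0.0053, 0.0018, 0.0188, 0.03,
-- 1
```

Emit:
{"method": "arm_command", "body": {"commands": [0.005,0.001,0.009,0,0.003,0,0.007,0,0,0,0.002,0,0,0,0,0,0,0,0,0]}}

```text
clock: 23.2
position: [649.1, 244.2, 41.5]
ee_rot: [-0.091, 0.996, -0.002, 0.025]
contact_force: [0.3, 0.5, 1.0]
gripper_width: 85.5
```

Run:
```python
from plan import plan,arm
plan((650.6,245,40,190.4,30))
```

```text
clk 23.2 pos [649.1 244.2  41.5] th 190.46 z [ 0.05   0.001 -0.999] F [0.3 0.5 1. ] w 85.5
-0.0017, 0.0005, 0.0015, 0.06,
-- 1
```

Emit:
{"method": "arm_command", "body": {"commands": [-0.001,0.001,0.001,0,0,0,0,0,0,0,0,0,0,0,0,0,0,0,0,0]}}

```text
clock: 23.7
position: [650.7, 245.9, 41.2]
ee_rot: [-0.091, 0.996, -0.002, 0.026]
contact_force: [0.4, -0.5, -0.4]
gripper_width: 84.8
```

Emit:
{"method": "arm_command", "body": {"commands": [0,0,0,0,0,0,0,0,0,0,0,0,0,0,0,0,0,0,0,0], "jaw": 0}}

```text
clock: 24.2
position: [651.0, 246.0, 41.9]
ee_rot: [-0.091, 0.995, -0.001, 0.026]
contact_force: [0.3, 0.3, -1.1]
gripper_width: 29.3
```

Run:
```python
from plan import plan,arm
plan((650.6,245,110,190.4,30))
```

```text
clk 24.2 pos [651.  246.   41.9] th 190.48 z [ 0.052  0.002 -0.999] F [ 0.3  0.3 -1.1] w 29.3
0.0002, -0.0003, -0.0227, 0.03,
0.0002, -0.0003, -0.0227, 0.03,
0.0002, -0.0003, -0.0227, 0.03,
-- 3
```

Emit:
{"method": "arm_command", "body": {"commands": [0,0,-0.01,0,0,0,-0.02,0,0,0,-0.03,0,0,0,-0.02,0,0,0,0,0]}}

```text
clock: 24.7
position: [645.6, 245.1, 124.2]
ee_rot: [-0.091, 0.996, -0.002, 0.024]
contact_force: [0.8, 1.1, -0.1]
gripper_width: 29.8
```

Run:
```python
from plan import plan,arm
plan((495.5,-129.7,120,187.8,45))
from look import *
look('11',[640,245,100])
```

```text
clk 24.7 pos [645.6 245.1 124.2] th 190.45 z [ 0.049 -0.    -0.999] F [ 0.8  1.1 -0.1] w 29.8
0.0240, -0.0379, 0.0005, 0.29,
0.0238, -0.0381, 0.0005, 0.29,
0.0236, -0.0382, 0.0005, 0.29,
0.0234, -0.0383, 0.0005, 0.29,
0.0232, -0.0384, 0.0005, 0.29,
0.0230, -0.0385, 0.0005, 0.29,
0.0228, -0.0387, 0.0005, 0.29,
0.0226, -0.0388, 0.0005, 0.29,
0.0224, -0.0389, 0.0005, 0.29,
-- 9
```

View pics/side11c.png

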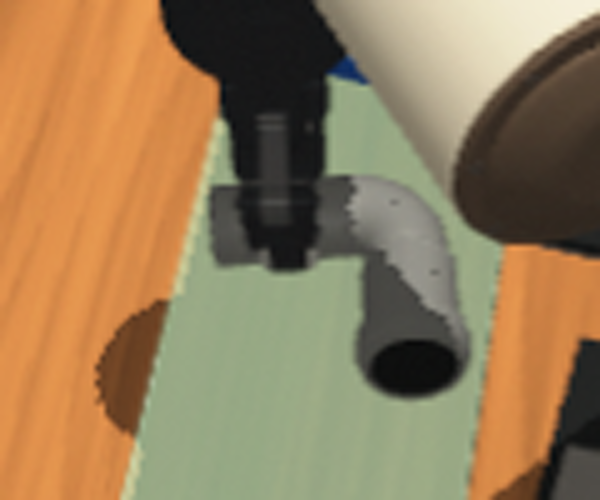

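View pics/top11c.png

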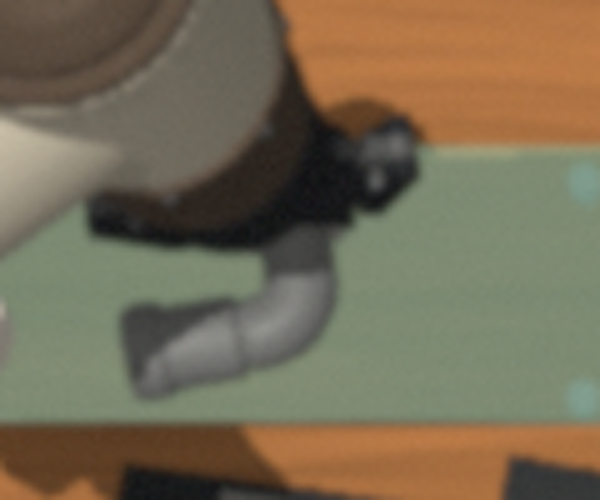

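Emit:
{"method": "arm_command", "body": {"commands": [0.024,-0.038,0,0.3,0.024,-0.038,0,0.3,0.024,-0.038,0,0.3,0.023,-0.038,0,0.3,0.023,-0.038,0,0.3]}}

```text
clock: 25.3
position: [554.9, 34.2, 108.4]
ee_rot: [-0.081, 0.997, -0.004, 0.016]
contact_force: [0.5, -0.5, -0.7]
gripper_width: 29.8
```

Run:
```python
from plan import plan,arm
plan((495.5,-129.7,110,187.8,45))
```

```text
clk 25.3 pos [554.9  34.2 108.4] th 189.26 z [ 0.032 -0.006 -0.999] F [ 0.5 -0.5 -0.7] w 29.8
0.0213, -0.0381, -0.0004, 0.37,
0.0210, -0.0382, -0.0004, 0.37,
0.0208, -0.0383, -0.0004, 0.37,
0.0205, -0.0385, -0.0004, 0.37,
-- 4
```

Emit:
{"method": "arm_command", "body": {"commands": [0.019,-0.036,0,0.4,0.019,-0.036,0,0.4,0.018,-0.036,0,0.3,0.012,-0.024,0,0.2,0,0,0,0]}}

```text
clock: 25.8
position: [495.8, -116.3, 100.3]
ee_rot: [-0.065, 0.998, -0.004, 0.007]
contact_force: [-0.5, -0.2, -0.9]
gripper_width: 29.9
```

Run:
```python
from plan import plan,arm
plan((495.5,-129.7,60,187.8,30))
```

```text
clk 25.8 pos [ 495.8 -116.3  100.3] th 187.51 z [ 0.015 -0.007 -1.   ] F [-0.5 -0.2 -0.9] w 29.9
0.0010, -0.0066, 0.0202, -0.15,
0.0010, -0.0066, 0.0202, -0.15,
-- 2
```

Emit:
{"method": "arm_command", "body": {"commands": [0,-0.007,0.018,-0.2,0,-0.006,0.018,0,0,0,0.014,0,0,0,0,0,0,0,0,0]}}

```text
clock: 26.3
position: [496.0, -129.4, 45.0]
ee_rot: [-0.066, 0.998, -0.004, 0.004]
contact_force: [0.2, 0.1, -0.9]
gripper_width: 29.5
```

Run:
```python
from plan import plan,arm
plan((495.5,-129.7,30,187.8,30))
from look import *
look('12',[472,-100,30])
```

```text
clk 26.3 pos [ 496.  -129.4   45. ] th 187.62 z [ 0.008 -0.007 -1.   ] F [ 0.2  0.1 -0.9] w 29.5
0.0006, -0.0002, 0.0150, -0.18,
-- 1
```

View pics/side12c.png

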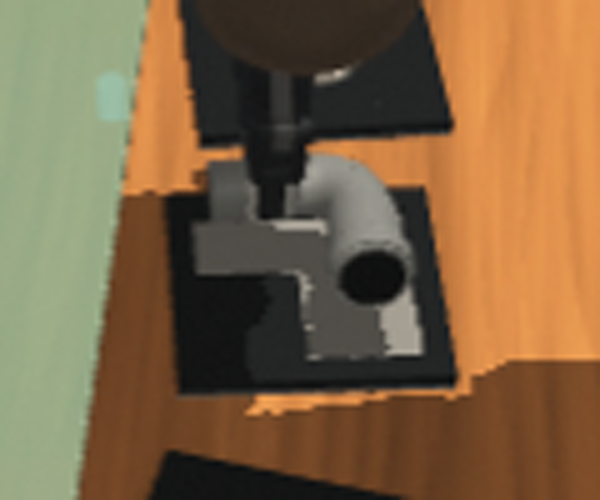

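View pics/top12c.png

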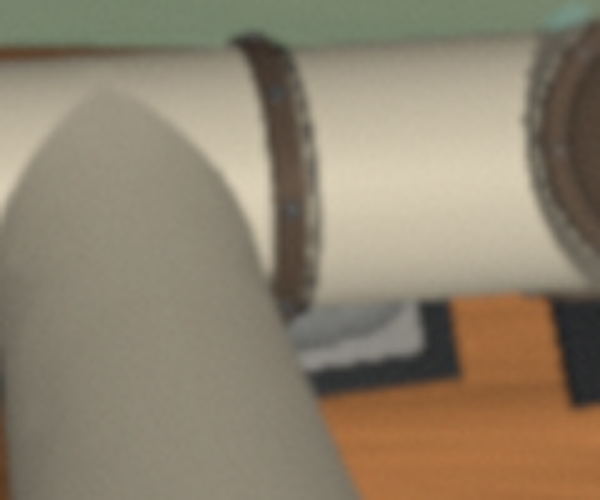

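```bash
cat > ov.py <<'E'
import sys
from fit import *
exec(open("runfit2.py").read().split("MODELS['bend_spigot']")[0].split("IM=")[0].replace("from fit import *",""))
src=open("runfit2.py").read(); a=src.index("def bendparts"); b=src.index("MODELS['bend_spigot']"); exec(src[a:b]); MODELS['bend_spigot']=(bendparts(),1)
def overlay(img,n,items,P,out,hw=60,hh=50,f=5):
    im=cv2.resize(cv2.imread(img),None,fx=F,fy=F,interpolation=cv2.INTER_CUBIC)
    for t,x,y,yaw,dz in items:
        m=render(n,[p+[0,0,dz] for p in MODELS[t][0]],x,y,yaw)
        c,_=cv2.findContours(m,cv2.RETR_EXTERNAL,cv2.CHAIN_APPROX_NONE); cv2.drawContours(im,c,-1,(0,0,255),1)
    c=proj(n,P)[0].astype(int)
    cr=im[max(c[1]-hh,0)*F:(c[1]+hh)*F,max(c[0]-hw,0)*F:(c[0]+hw)*F]
    cv2.imwrite(out,cv2.resize(cr,None,fx=f/F,fy=f/F,interpolation=cv2.INTER_CUBIC))
E
python3 -c "
from ov import *
overlay('pics/side12.png','side',[('bend_spigot',495.5,-129.7,np.radians(7.8),3)],[472,-100,30],'pics/ov12.png')"
```

```text
(no output)
```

View pics/ov12.png

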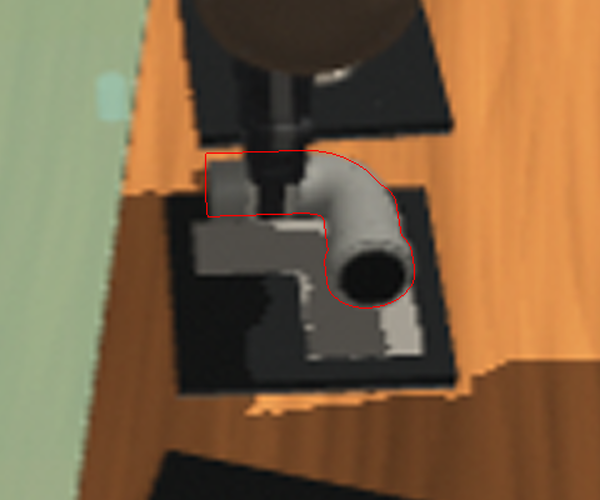

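Emit:
{"method": "arm_command", "body": {"commands": [0,0,0.01,-0.2,0,0,0.008,0,0,0,0.005,0,0,0,0,0,0,0,0,0]}}

```text
clock: 26.9
position: [497.7, -128.8, 22.1]
ee_rot: [-0.069, 0.998, -0.004, 0.006]
contact_force: [0.8, -0.3, -1.1]
gripper_width: 29.7
```

Run:
```python
from plan import plan,arm
plan((496,-129.7,16,187.8,30))
```

```text
clk 26.9 pos [ 497.7 -128.8   22.1] th 187.91 z [ 0.012 -0.007 -1.   ] F [ 0.8 -0.3 -1.1] w 29.7
0.0018, -0.0006, 0.0061, 0.11,
-- 1
```

Emit:
{"method": "arm_command", "body": {"commands": [0.001,-0.001,0.003,0,0.001,0,0.002,0,0,0,0.001,0,0,0,0,0,0,0,0,0]}}

```text
clock: 27.4
position: [496.2, -130.4, 16.1]
ee_rot: [-0.069, 0.998, -0.004, 0.006]
contact_force: [0.3, 0.3, -0.3]
gripper_width: 29.8
```

Emit:
{"method": "arm_command", "body": {"commands": [0,0,0.001,0,0,0,0.001,0,0,0,0,0,0,0,0,0,0,0,0,0]}}

```text
clock: 27.9
position: [496.4, -130.4, 15.5]
ee_rot: [-0.069, 0.998, -0.004, 0.007]
contact_force: [-0.6, 0.6, -1.1]
gripper_width: 29.9
```

Emit:
{"method": "arm_command", "body": {"commands": [0,0,0.001,0,0,0,0,0,0,0,0,0,0,0,0,0,0,0,0,0]}}

```text
clock: 28.4
position: [496.3, -130.5, 15.3]
ee_rot: [-0.07, 0.998, -0.004, 0.007]
contact_force: [-1.0, -0.0, 1.7]
gripper_width: 29.9
```

Emit:
{"method": "arm_command", "body": {"commands": [0,0,0.002,0,0,0,0.002,0,0,0,0.001,0,0,0,0,0,0,0,0,0]}}

```text
clock: 28.9
position: [496.5, -130.5, 15.5]
ee_rot: [-0.071, 0.997, -0.005, 0.007]
contact_force: [-0.2, 0.2, -0.4]
gripper_width: 30.2
```

Run:
```python
from plan import plan,arm
plan((496,-129.7,16,187.8,30))
from look import *
look('13',[472,-100,30],cams=('side',))
from ov import *
overlay('pics/side13.png','side',[('bend_spigot',495.5,-129.7,np.radians(7.8),-27)],[472,-100,30],'pics/ov13.png')
```

```text
clk 28.9 pos [ 496.5 -130.5   15.5] th 188.1 z [ 0.015 -0.008 -1.   ] F [-0.2  0.2 -0.4] w 30.2
0.0003, 0.0008, -0.0005, 0.30,
-- 1
```

View pics/ov13.png

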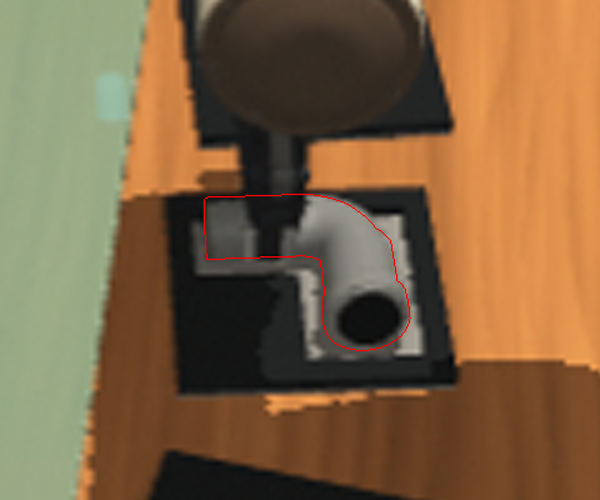

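Emit:
{"method": "arm_command", "body": {"commands": [0,0,0,0,0,0,0,0,0,0,0,0,0,0,-0.01,0,0,0,-0.03,0], "jaw": 0.8}}

```text
clock: 29.45
position: [492.9, -130.3, 52.0]
ee_rot: [-0.07, 0.998, -0.004, 0.002]
contact_force: [-0.9, 1.1, -0.3]
gripper_width: 68.5
```

Emit:
{"method": "arm_command", "body": {"commands": [0,0,-0.04,0,0,0,-0.04,0,-0.01,0.02,-0.03,0,-0.03,0.035,0,0,-0.03,0.035,0,0]}}

```text
clock: 29.95
position: [549.8, -31.6, 174.3]
ee_rot: [-0.067, 0.998, -0.004, 0.007]
contact_force: [1.1, -0.1, -0.6]
gripper_width: 68.5
```

Run:
```python
from plan import plan,arm
plan((654,82.8,150,165.2,48))
from look import *
look('14',[472,-100,30])
from ov import *
overlay('pics/side14.png','side',[('bend_spigot',495.5,-129.7,np.radians(7.8),-27)],[472,-100,30],'pics/ov14.png')
```

```text
clk 29.95 pos [549.8 -31.6 174.3] th 187.64 z [ 0.014 -0.007 -1.   ] F [ 1.1 -0.1 -0.6] w 68.5
-0.0296, 0.0249, 0.0061, 5.61,
-0.0271, 0.0277, 0.0061, 5.61,
-0.0242, 0.0302, 0.0061, 5.61,
-0.0212, 0.0324, 0.0061, 5.61,
-- 4
```

View pics/ov14.png

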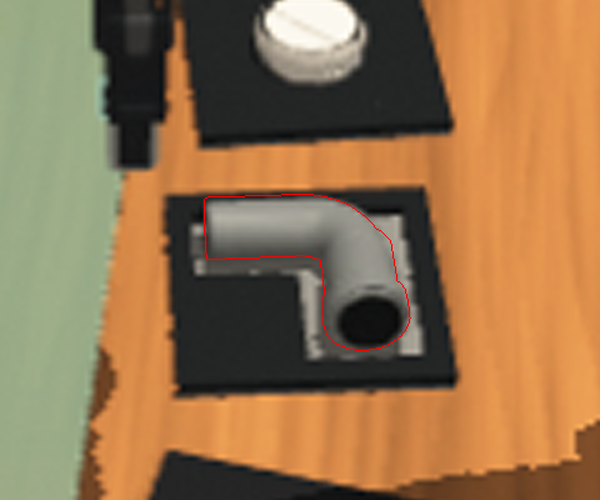

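Emit:
{"method": "arm_command", "body": {"commands": [-0.03,0.025,0.005,5.5,-0.027,0.028,0.005,5.5,-0.024,0.03,0.005,5.5,-0.015,0.022,0.005,5.5,0,0,0,0], "jaw": 0.8}}

```text
clock: 30.55
position: [650.7, 80.8, 157.0]
ee_rot: [0.129, 0.992, -0.002, 0.009]
contact_force: [-0.7, -0.2, -0.7]
gripper_width: 68.3
```

Run:
```python
from plan import plan,arm
plan((654,82.8,80,165.2,48))
```

```text
clk 30.55 pos [650.7  80.8 157. ] th 165.12 z [ 0.017 -0.007 -1.   ] F [-0.7 -0.2 -0.7] w 68.3
-0.0013, 0.0014, 0.0385, -0.04,
-0.0013, 0.0014, 0.0385, -0.04,
-- 2
```

Emit:
{"method": "arm_command", "body": {"commands": [-0.001,0.001,0.03,0,-0.001,0.001,0.03,0,0,0,0.015,0,0,0,0,0,0,0,0,0]}}

```text
clock: 31.05
position: [653.5, 79.6, 83.2]
ee_rot: [0.128, 0.992, -0.002, 0.009]
contact_force: [-0.4, 0.1, 0.6]
gripper_width: 68.3
```

Run:
```python
from plan import plan,arm
plan((654,82.8,36,165.2,48))
from look import *
look('15',[654,83,50])
```

```text
clk 31.05 pos [653.5  79.6  83.2] th 165.32 z [ 0.018 -0.007 -1.   ] F [-0.4  0.1  0.6] w 68.3
0.0003, 0.0032, 0.0472, 0.12,
-- 1
```

View pics/side15c.png

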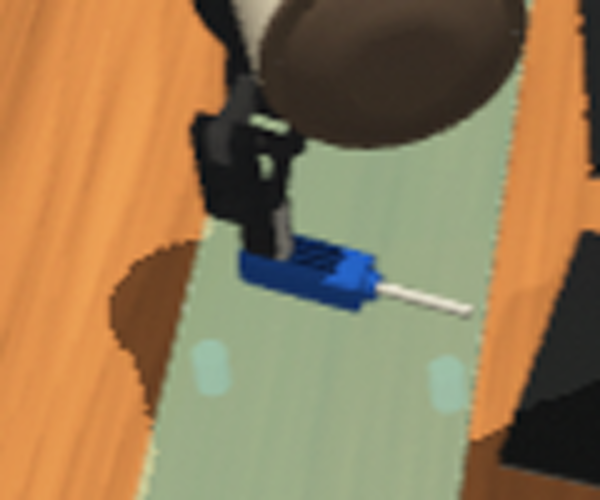

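View pics/top15c.png

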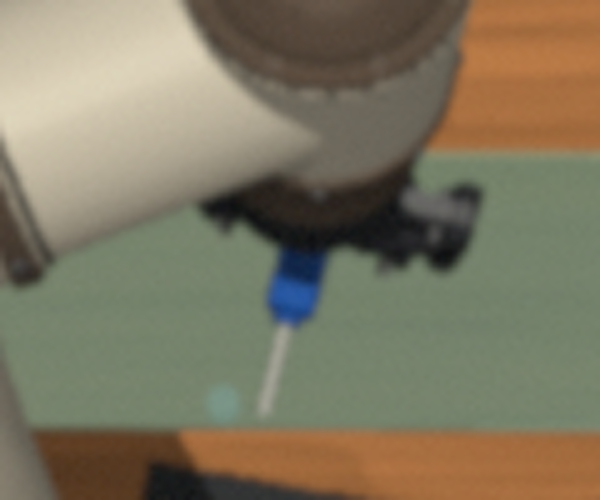

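Emit:
{"method": "arm_command", "body": {"commands": [0.002,0.003,0.015,0,0.001,0.001,0.015,0,0,0,0.008,0,0,0,0,0,0,0,0,0]}}

```text
clock: 31.65
position: [656.4, 84.7, 52.3]
ee_rot: [0.127, 0.992, 0.001, 0.016]
contact_force: [-0.1, -0.7, 0.8]
gripper_width: 68.6
```

Run:
```python
from plan import plan,arm
plan((654,82.8,37,165.2,48))
```

```text
clk 31.65 pos [656.4  84.7  52.3] th 165.34 z [ 0.031 -0.003 -1.   ] F [-0.1 -0.7  0.8] w 68.6
0.0018, -0.0025, 0.0153, 0.14,
-- 1
```

Emit:
{"method": "arm_command", "body": {"commands": [0.001,-0.002,0.007,0,0.001,0,0.005,0,0,0,0.002,0,0,0,0,0,0,0,0,0]}}

```text
clock: 32.15
position: [655.3, 83.2, 39.2]
ee_rot: [0.127, 0.992, 0.001, 0.017]
contact_force: [0.5, 0.5, 0.1]
gripper_width: 68.3
```

Run:
```python
from plan import plan,arm
plan((654,82.8,37,165.2,48))
```

```text
clk 32.15 pos [655.3  83.2  39.2] th 165.35 z [ 0.035 -0.002 -0.999] F [0.5 0.5 0.1] w 68.3
0.0012, -0.0007, 0.0022, 0.15,
-- 1
```

Emit:
{"method": "arm_command", "body": {"commands": [0.001,-0.001,0.002,0,0,0,0,0,0,0,0,0,0,0,0,0,0,0,0,0]}}

```text
clock: 32.65
position: [654.3, 82.5, 37.3]
ee_rot: [0.127, 0.992, 0.001, 0.018]
contact_force: [-0.0, -0.1, -0.2]
gripper_width: 68.3
```

Emit:
{"method": "arm_command", "body": {"commands": [0,0,0,0,0,0,0,0,0,0,0,0,0,0,0,0,0,0,0,0], "jaw": 0}}

```text
clock: 33.15
position: [654.6, 82.6, 37.8]
ee_rot: [0.127, 0.992, 0.002, 0.018]
contact_force: [0.2, -0.9, -1.6]
gripper_width: 22.3
```

Run:
```python
from plan import plan,arm
plan((654,82.8,100,165.2,48))
```

```text
clk 33.15 pos [654.6  82.6  37.8] th 165.36 z [ 0.036 -0.001 -0.999] F [ 0.2 -0.9 -1.6] w 22.3
0.0003, -0.0000, -0.0311, 0.08,
0.0003, -0.0000, -0.0311, 0.08,
-- 2
```

Emit:
{"method": "arm_command", "body": {"commands": [0,0,-0.01,0,0,0,-0.02,0,0,0,-0.03,0,0,0,-0.01,0,0,0,0,0]}}

```text
clock: 33.65
position: [650.8, 82.4, 109.5]
ee_rot: [0.128, 0.992, 0.001, 0.016]
contact_force: [0.9, -0.2, -0.4]
gripper_width: 22.2
```

Run:
```python
from plan import plan,arm
plan((499.8,287.3,90,172.1,45))
from look import *
look('16',[645,83,90])
```

```text
clk 33.65 pos [650.8  82.4 109.5] th 165.32 z [ 0.032 -0.002 -0.999] F [ 0.9 -0.2 -0.4] w 22.2
0.0330, 0.0267, 0.0032, -1.13,
0.0325, 0.0273, 0.0032, -1.13,
0.0319, 0.0279, 0.0032, -1.13,
0.0314, 0.0286, 0.0032, -1.13,
0.0308, 0.0292, 0.0032, -1.13,
0.0302, 0.0298, 0.0032, -1.13,
-- 6
```

View pics/side16c.png

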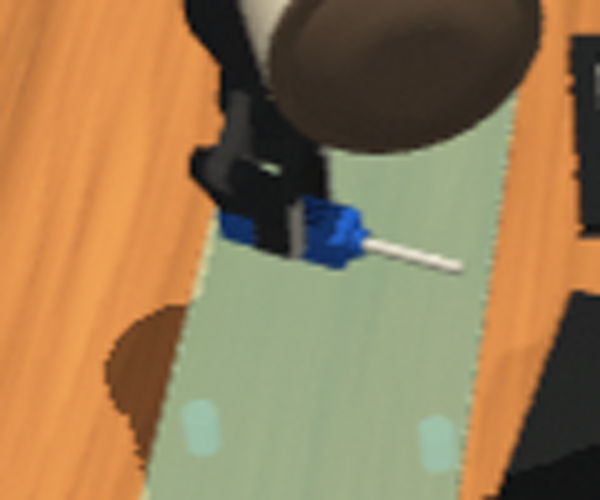

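Key is held level. Carry it to its tray.

Emit:
{"method": "arm_command", "body": {"commands": [0.033,0.027,0,-1.1,0.032,0.027,0,-1.1,0.032,0.028,0,-1.1,0.031,0.028,0,-1.1,0.02,0.02,0,-1.1]}}

```text
clock: 34.25
position: [529.3, 240.8, 95.3]
ee_rot: [0.083, 0.996, -0.004, 0.01]
contact_force: [0.7, -0.2, -1.1]
gripper_width: 22.2
```

Run:
```python
from plan import plan,arm
plan((499.8,287.3,70,172.1,45))
```

```text
clk 34.25 pos [529.3 240.8  95.3] th 170.45 z [ 0.019 -0.009 -1.   ] F [ 0.7 -0.2 -1.1] w 22.2
0.0184, 0.0205, 0.0127, -0.82,
0.0181, 0.0207, 0.0127, -0.82,
-- 2
```

Emit:
{"method": "arm_command", "body": {"commands": [0.017,0.019,0.01,-0.8,0.012,0.014,0.012,-0.7,0,0,0.01,0,0,0,0,0,0,0,0,0]}}

```text
clock: 34.75
position: [500.5, 279.5, 55.5]
ee_rot: [0.067, 0.998, -0.008, 0.006]
contact_force: [-0.4, 0.9, -1.5]
gripper_width: 22.4
```

Run:
```python
from plan import plan,arm
plan((499.8,287.3,35,172.1,45))
```

```text
clk 34.75 pos [500.5 279.5  55.5] th 172.34 z [ 0.011 -0.016 -1.   ] F [-0.4  0.9 -1.5] w 22.4
0.0017, 0.0076, 0.0205, 0.24,
-- 1
```

Emit:
{"method": "arm_command", "body": {"commands": [0.002,0.006,0.007,0.2,0,0.002,0.007,0,0,0,0.006,0,0,0,0,0,0,0,0,0]}}

```text
clock: 35.25
position: [501.6, 286.0, 33.9]
ee_rot: [0.071, 0.997, -0.008, 0.006]
contact_force: [1.3, 0.6, -1.2]
gripper_width: 22.1
```

Run:
```python
from plan import plan,arm
plan((499.8,287.3,15,172.1,45))
from look import *
look('17',[475,290,30],cams=('side',))
from ov import *
s=arm.read_state()['position']
overlay('pics/side17.png','side',[('hexfull',499.8,287.3,np.radians(172.1),s[2]-37.8)],[475,290,30],'pics/ov17.png')
```

```text
clk 35.25 pos [501.6 286.   33.9] th 171.87 z [ 0.011 -0.016 -1.   ] F [ 1.3  0.6 -1.2] w 22.1
0.0019, 0.0010, 0.0189, -0.23,
-- 1
```

View pics/ov17.png

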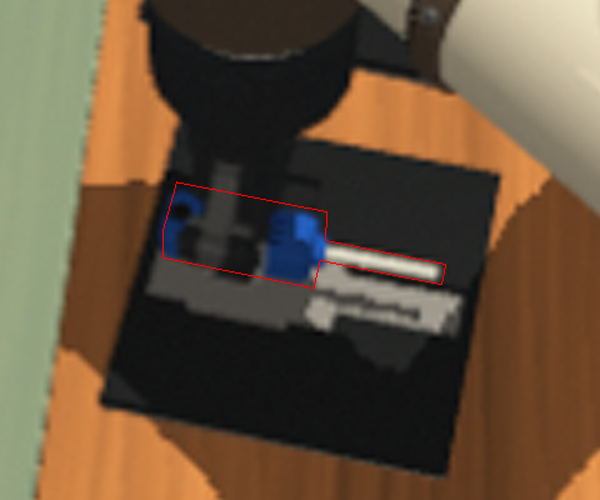

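Emit:
{"method": "arm_command", "body": {"commands": [0.001,0.001,0.007,-0.2,0.001,0,0.006,0,0,0,0.004,0,0,0,0,0,0,0,0,0]}}

```text
clock: 35.8
position: [499.8, 287.1, 15.7]
ee_rot: [0.069, 0.998, -0.007, 0.006]
contact_force: [0.0, -0.7, -0.2]
gripper_width: 22.4
```

Run:
```python
from plan import plan,arm
plan((499.8,287.3,11,172.1,45))
```

```text
clk 35.8 pos [499.8 287.1  15.7] th 172.08 z [ 0.011 -0.016 -1.   ] F [ 0.  -0.7 -0.2] w 22.4
0.0000, 0.0002, 0.0047, -0.02,
-- 1
```

Emit:
{"method": "arm_command", "body": {"commands": [0,0,0.002,0,0,0,0.001,0,0,0,0,0,0,0,0,0,0,0,0,0]}}

```text
clock: 36.3
position: [500.1, 287.3, 13.0]
ee_rot: [0.069, 0.998, -0.007, 0.007]
contact_force: [1.2, 0.7, -0.9]
gripper_width: 22.1
```

Emit:
{"method": "arm_command", "body": {"commands": [0,0,0.001,0,0,0,0.001,0,0,0,0,0,0,0,0,0,0,0,0,0]}}

```text
clock: 36.8
position: [500.3, 287.5, 11.5]
ee_rot: [0.069, 0.998, -0.007, 0.007]
contact_force: [0.3, -0.5, 0.0]
gripper_width: 22.3
```

Emit:
{"method": "arm_command", "body": {"commands": [0,0,0.001,0,0,0,0.001,0,0,0,0,0,0,0,0,0,0,0,0,0]}}

```text
clock: 37.3
position: [500.4, 287.6, 11.4]
ee_rot: [0.069, 0.998, -0.007, 0.007]
contact_force: [-0.1, 0.4, 0.2]
gripper_width: 22.0
```

Emit:
{"method": "arm_command", "body": {"commands": [0,0,0.002,0,0,0,0.001,0,0,0,0,0,0,0,0,0,0,0,0,0]}}

```text
clock: 37.8
position: [500.5, 287.8, 11.3]
ee_rot: [0.068, 0.998, -0.007, 0.008]
contact_force: [-1.0, -0.0, 2.3]
gripper_width: 22.6
```

Emit:
{"method": "arm_command", "body": {"commands": [0,0,0,0,0,0,0,0,0,0,0,0,0,0,-0.01,0,0,0,-0.03,0], "jaw": 0.5}}

```text
clock: 38.3
position: [497.7, 286.1, 47.6]
ee_rot: [0.068, 0.998, -0.011, 0.004]
contact_force: [0.2, -0.4, 0.3]
gripper_width: 43.0
```

Emit:
{"method": "arm_command", "body": {"commands": [0,0,-0.04,0,0,0,-0.04,0,0,0,-0.04,0,0,0,-0.04,0,0,0,-0.04,0]}}

```text
clock: 38.8
position: [494.6, 289.0, 256.1]
ee_rot: [0.068, 0.998, -0.012, 0.003]
contact_force: [0.9, 1.1, 1.1]
gripper_width: 42.7
```

Emit:
{"method": "arm_command", "body": {"commands": [-0.01,0.04,0,0,-0.01,0.04,0,0,-0.01,0.04,0,0,-0.01,0.04,0,0,-0.01,0.04,0,0]}}

```text
clock: 39.3
position: [575.0, 483.0, 274.0]
ee_rot: [0.07, 0.997, -0.003, 0.011]
contact_force: [0.4, -0.3, 1.1]
gripper_width: 42.5
```

Run:
```python
from look import *
for n in("top","side"):
    im=arm.get_image(n); cv2.imwrite(f"pics/{n}18.png",im[:,:,::-1])
from ov import *
it=[('hexfull',499.8,287.3,np.radians(172.1),-27),('bend_spigot',495.5,-129.7,np.radians(7.8),-27),('aerator_center',478,102.2,0,-27),('button_center',478.6,-292,0,-27)]
overlay('pics/side18.png','side',it,[480,170,10],'pics/ov18s1.png',hw=80,hh=110,f=2.7)
overlay('pics/side18.png','side',it,[475,290,10],'pics/ov18k.png')
overlay('pics/side18.png','side',it,[475,100,10],'pics/ov18a.png')
overlay('pics/side18.png','side',it,[475,-195,10],'pics/ov18b.png')
overlay('pics/top18.png','top',it,[480,0,10],'pics/ov18t.png',hw=160,hh=60,f=2.5)
print(arm.read_state()['position'],arm.read_state()['clock'])
```

```text
[575.06208556 485.72036492 269.07843525] 39.4
```

View pics/ov18k.png

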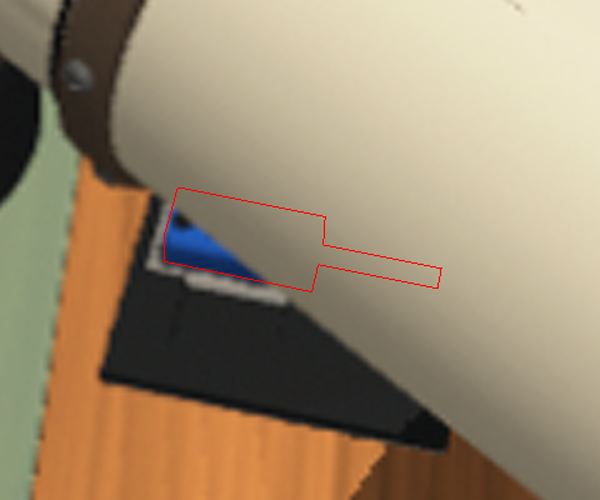

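View pics/ov18a.png

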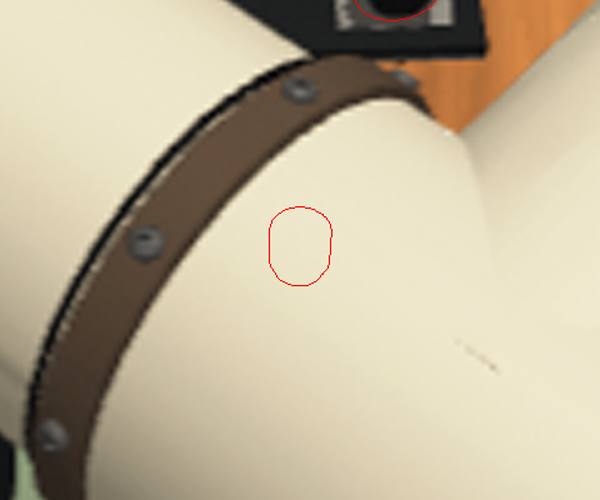

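View pics/ov18b.png

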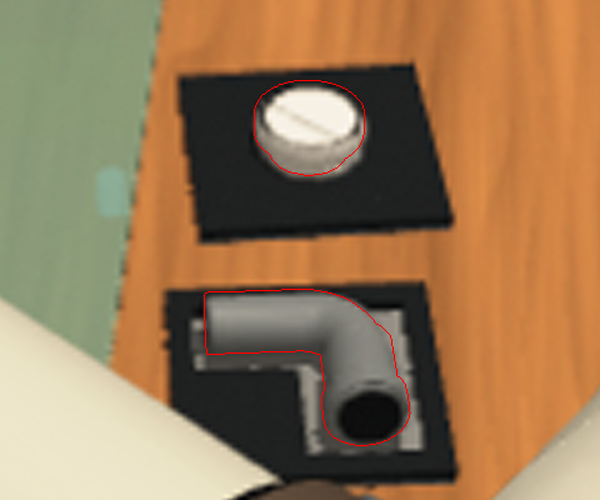

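View pics/ov18t.png

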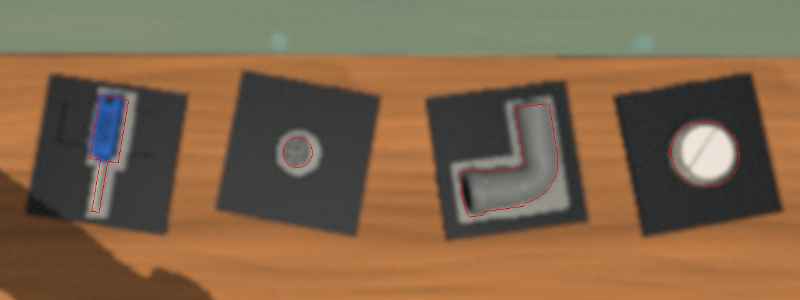

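View pics/side18.png

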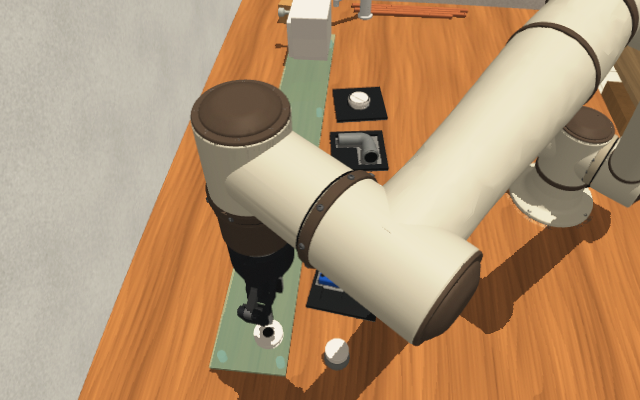

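```bash
python3 -c "
from plan import plan
plan((300,-500,280),step=49)" | head -3
```

```text
clk 39.4 pos [575.1 485.7 269.1] th 172.09 z [ 0.019 -0.009 -1.   ] F [-0.3 -0.5 -0.5] w 42.6
0.0065, -0.0483, -0.0005, -0.00,
0.0065, -0.0483, -0.0005, -0.00,
```

Emit:
{"method": "arm_command", "body": {"commands": [0.006,-0.048,-0.003,0,0.006,-0.048,-0.003,0,0.006,-0.048,-0.003,0,0.006,-0.048,-0.003,0,0.006,-0.048,-0.003,0]}}

```text
clock: 39.9
position: [508.9, 249.9, 279.6]
ee_rot: [0.065, 0.998, -0.008, 0.007]
contact_force: [2.3, 0.3, 0.7]
gripper_width: 43.2
```

Emit:
{"method": "arm_command", "body": {"commands": [0.006,-0.048,-0.003,0,0.006,-0.048,-0.003,0,0.006,-0.048,-0.003,0,0.006,-0.048,-0.003,0,0.006,-0.048,-0.003,0]}}

```text
clock: 40.4
position: [441.1, 10.4, 301.3]
ee_rot: [0.065, 0.998, -0.007, 0.01]
contact_force: [0.3, -0.2, 0.2]
gripper_width: 42.8
```

Emit:
{"method": "arm_command", "body": {"commands": [0.006,-0.048,-0.003,0,0.006,-0.048,-0.003,0,0.006,-0.048,-0.003,0,0.006,-0.048,-0.003,0,0.006,-0.048,-0.003,0]}}

```text
clock: 40.9
position: [371.2, -228.1, 323.1]
ee_rot: [0.063, 0.998, -0.006, 0.015]
contact_force: [0.5, -0.1, 0.1]
gripper_width: 42.8
```

Emit:
{"method": "arm_command", "body": {"commands": [0.006,-0.048,-0.003,0,0.006,-0.048,-0.003,0,0,0,0,0,0,0,0,0,0,0,0,0]}}

```text
clock: 41.4
position: [338.0, -327.9, 333.1]
ee_rot: [0.069, 0.997, -0.007, 0.017]
contact_force: [-0.0, -0.8, 0.2]
gripper_width: 42.8
```

Run:
```python
from look import *
for n in("top","side"):
    im=arm.get_image(n); cv2.imwrite(f"pics/{n}19.png",im[:,:,::-1])
from ov import *
it=[('hexfull',499.8,287.3,np.radians(172.1),-27),('aerator_center',478,102.2,0,-27)]
overlay('pics/side19.png','side',it,[475,195,10],'pics/ov19.png',hw=60,hh=70,f=4)
overlay('pics/side19.png','side',[],[475,-195,10],'pics/ov19b.png',hw=60,hh=50,f=5)
for t in "tape_center jar_center".split():
    for n in("top","side"): print(t,n,[(np.round(w(n,d["centre"]),1),round(d["confidence"],2)) for d in arm.place_of(n,t)[:1]])
print(arm.read_state())
```

```text
tape_center top [(array([616.8, 430. ,  37.2]), 0.95)]
tape_center side [(array([613.6, 428.2,  35. ]), 0.7)]
jar_center top [(array([483.6, 451.4,  27.8]), 0.92)]
jar_center side [(array([484.1, 447.6,  18.8]), 0.76)]
{'clock': 41.7, 'joints': array([-0.42071248,  0.03749625, -0.18957262,  0.0020121 , -1.30651124,
       -1.28709683]), 'joint_vel': array([-0.0062402 ,  0.00228898,  0.00297315,  0.0012824 ,  0.0004156 ,
        0.0021377 ]), 'joint_efforts': array([-5.30659652e-02, -2.19667733e+01,  1.98293978e+01,  4.39662606e+00,
        7.11739040e-02, -7.94593616e-04]), 'position': array([ 339.14197162, -327.44057022,  332.96620164]), 'ee_rot': array([ 0.06819692,  0.99749787, -0.00733479,  0.01712818]), 'contact_force': array([-1.12141139,  0.49917598,  0.01236194]), 'wrist_torque': array([0.08249745, 0.01741001, 0.0037613 ]), 'gripper_width': 42.77293036954954}
```

View pics/ov19.png

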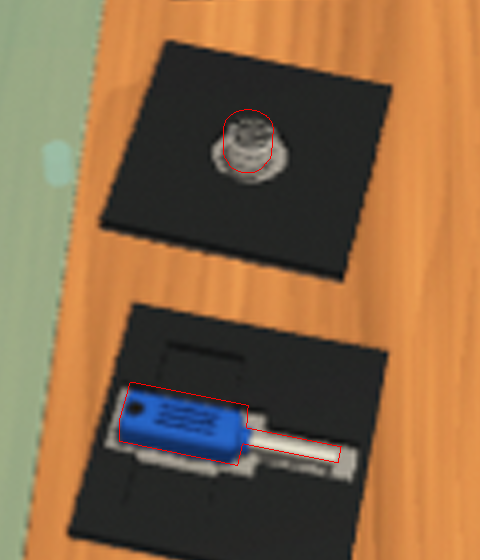

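View pics/side19.png

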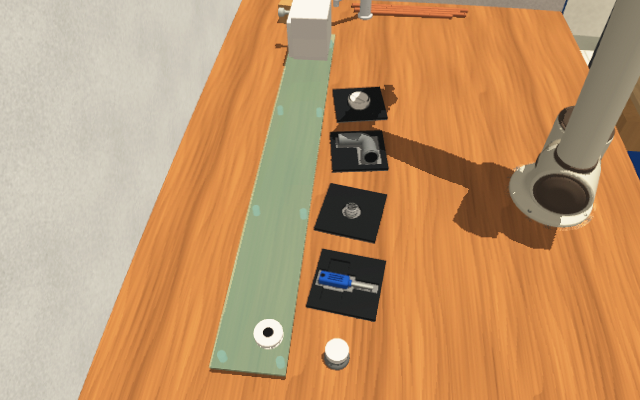

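View pics/ov19b.png

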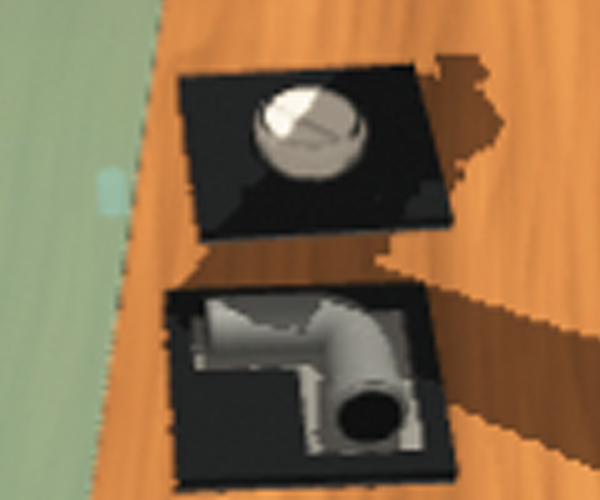

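```bash
python3 -c "
from bench import arm
print(arm.job_done())"
```

```text
the job is handed in; nothing more can be done
None
```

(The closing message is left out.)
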